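# Second layer of condensers on spacer sticks

### The job

Put a second layer on the lab jack: lay the two notched spacer sticks from the sloping rack across the pair of glass condensers, one over each pair of blue bands, notches up and midway between the two condensers. Then lay the loose condenser in both notches, centred along and parallel to the ones below, so that it rests on the sticks alone and never touches the glass underneath. Set everything down gently by feel, without dropping it, leave the bottles and beaker where they are, and let go.

Things in the scene. Friction and masses are not known exactly. Their poses are not given: they have to be found in the camera images.
- jack: Lab jack fixed to the bench, base 150 x 170 mm, origin: centre of its underside, z up. On its deck two equal glass condensers are fixed (jackets 36 mm diameter, 140 long; 180 over all), axes along y, at x = -45 and +45 mm, centred at y = 0. Between them: 54 mm gap, free 38 mm down. Barbs point outwards, level. Blue bands, 24 mm wide, on both at y = -42 and +42 mm.
- bands_right (a point): Point on the bench, below the gap, midway between the two bands at the jack's y = -42 mm; axes as the jack's. A stick belongs above it, along x across both condensers. The deck's height differs every time and is not given: the condensers' crests, on which the sticks rest, lie 115 to 165 mm above this point, equally high, on a soft bed that sinks 0.4 mm per N. Feel for them.
- bands_left (a point): The same midway point for the bands at the jack's y = +42 mm. The other stick belongs above it, at the same height.
- stick_a_mid (a point): First spacer stick, pale wood, red ends, 150 mm long (x), 20 wide (y), 27 high (z, to its notched face), 90 g. Origin: mid length, width and height. Notch in the upper face at mid-length: 30 mm long, 9 deep, through the width. Starts in the rack notch up, sloping 30 degrees, +x end high; free below at its middle, 25 mm free each side.
- stick_b_mid (a point): Second spacer stick, pale wood, red ends, 150 mm long (x), 20 wide (y), 27 high (z, to its notched face), 90 g. Origin: mid length, width and height. Notch in the upper face at mid-length: 30 mm long, 9 deep, through the width. Starts in the rack notch up, sloping 30 degrees, +x end high; free below at its middle, 25 mm free each side.
- condenser_mid (a point): Loose glass condenser, 220 g, jacket 36 mm diameter, 140 long; white necks 22 mm diameter, 20 long at both ends. Origin mid-length on its axis; y along the axis. Starts level in the cradle, axis 40 mm up, two hose barbs up at y = +-61.5 mm, tips 34 mm above the axis. Grip across the middle 70 mm. Lying in a stick's notch its axis is 23.5 mm above the stick's origin.
- rack: Fixed sloping steel rack on a blue base 150 x 130 mm. Origin: centre of its underside. The sticks lie at y = +42 and -42 mm along its x, rising 30 degrees to +x, on two cross bars 50 mm either side of their middles, low ends against a lip 12 mm above the bars. 140 mm high with the sticks. A 12 mm wide spine runs at y = 0 below the sticks.
- cradle: Fixed grey and blue cradle of the loose condenser, 75 x 150 mm, 30 high. Origin: centre of its underside. The condenser lies along its y on two notched blocks at y = +-45 mm, 16 mm thick.
- reagent: Bystander: amber bottle, 60 mm diameter, 130 mm high, loose. Origin: centre of its underside.
- beaker: Bystander: green glass beaker, 72 mm diameter, 95 mm high, loose. Origin: centre of its underside.
- jar: Bystander: white jar, blue lid, 64 mm diameter, 80 mm high, loose. Origin: centre of its underside.
Things that resemble listed ones, but are neither listed nor needed, are in the scene too. What is shaped like the part that bears stick_a_mid but orange or yellow is not meant. Leave any pink or yellow look-alike of the part that bears stick_b_mid alone.

How it is judged:
On the way, in this order (a step that is already met when the one before it is completed fails the run):
1. both sticks lie across the two lower condensers, over the blue bands, notch up, let go (((y of stick_a_mid in the frame of jack between 0.029 and 0.055 m and x of stick_a_mid in the frame of jack between -0.012 and 0.012 m and angle between the x axis of each of stick_a_mid, stick_b_mid and the x axis of jack, either way round below 0.17 rad and angle between each of stick_a_mid, stick_b_mid's own z axis and vertical below 0.08 rad and contact force between each of stick_a, stick_b and jack above 0.15 N and contact force between each of stick_a, stick_b and the fingers below 0.05 N and linear speed of each of stick_a, stick_b below 0.02 m/s and y of stick_b_mid in the frame of jack between -0.055 and -0.029 m and x of stick_b_mid in the frame of jack between -0.012 and 0.012 m) or (y of stick_a_mid in the frame of jack between -0.055 and -0.029 m and x of stick_a_mid in the frame of jack between -0.012 and 0.012 m and angle between the x axis of each of stick_a_mid, stick_b_mid and the x axis of jack, either way round below 0.17 rad and angle between each of stick_a_mid, stick_b_mid's own z axis and vertical below 0.08 rad and contact force between each of stick_a, stick_b and jack above 0.15 N and contact force between each of stick_a, stick_b and the fingers below 0.05 N and linear speed of each of stick_a, stick_b below 0.02 m/s and y of stick_b_mid in the frame of jack between 0.029 and 0.055 m and x of stick_b_mid in the frame of jack between -0.012 and 0.012 m))), for 0.3 s.
2. the loose condenser lies in both notches, let go (contact force between condenser and stick_a above 0.2 N and contact force between condenser and stick_b above 0.2 N and z of condenser_mid in the frame of stick_a_mid between 0.019 and 0.0275 m and z of condenser_mid in the frame of stick_b_mid between 0.019 and 0.0275 m and x of condenser_mid in the frame of stick_a_mid between -0.004 and 0.004 m and x of condenser_mid in the frame of stick_b_mid between -0.004 and 0.004 m and contact force between condenser and jack below 0.05 N and contact force between condenser and the fingers below 0.05 N and angle between the y axis of condenser_mid and the y axis of jack, either way round below 0.2 rad and linear speed of condenser below 0.02 m/s and y of condenser_mid in the frame of jack between -0.015 and 0.015 m), for 0.3 s.
At the end, for the whole second after the job is handed in: A level stick on the glass over each pair of bands (within 13 mm along, 12 mm of midway, 0.17 rad of square); condenser seated in both notches (axis 19-27.5 mm above stick mid points), centred within 15 mm, parallel within 0.2 rad, on the sticks only; all let go, at rest (all of step 2 and ((y of stick_a_mid in the frame of jack between 0.029 and 0.055 m and x of stick_a_mid in the frame of jack between -0.012 and 0.012 m and angle between the x axis of each of stick_a_mid, stick_b_mid and the x axis of jack, either way round below 0.17 rad and angle between each of stick_a_mid, stick_b_mid's own z axis and vertical below 0.08 rad and contact force between each of stick_a, stick_b and jack above 0.15 N and contact force between each of stick_a, stick_b and the fingers below 0.05 N and linear speed of each of stick_a, stick_b below 0.02 m/s and y of stick_b_mid in the frame of jack between -0.055 and -0.029 m and x of stick_b_mid in the frame of jack between -0.012 and 0.012 m) or (y of stick_a_mid in the frame of jack between -0.055 and -0.029 m and x of stick_a_mid in the frame of jack between -0.012 and 0.012 m and angle between the x axis of each of stick_a_mid, stick_b_mid and the x axis of jack, either way round below 0.17 rad and angle between each of stick_a_mid, stick_b_mid's own z axis and vertical below 0.08 rad and contact force between each of stick_a, stick_b and jack above 0.15 N and contact force between each of stick_a, stick_b and the fingers below 0.05 N and linear speed of each of stick_a, stick_b below 0.02 m/s and y of stick_b_mid in the frame of jack between 0.029 and 0.055 m and x of stick_b_mid in the frame of jack between -0.012 and 0.012 m))); the robot touches nothing.
It fails at once if glass or sticks pressed hard: over 25 N between a stick or the condenser and the loaded jack, or between the condenser and a stick (contact force between any of stick_a, stick_b, condenser and jack above 25 N or contact force between condenser and stick_a above 25 N or contact force between condenser and stick_b above 25 N).
It fails at once if the robot pushes on the loaded jack with over 25 N (contact force between the arm and jack above 25 N).
It fails at once if the condenser or a stick is dropped (faster than 0.4 m/s while the fingers do not touch it) ((linear speed of stick_a above 0.4 m/s and contact force between stick_a and the fingers below 0.05 N) or (linear speed of stick_b above 0.4 m/s and contact force between stick_b and the fingers below 0.05 N) or (linear speed of condenser above 0.4 m/s and contact force between condenser and the fingers below 0.05 N)).
It fails at once if the upper condenser touches the glass below (contact force between condenser and jack above 0.3 N).
It fails at once if a bystander is moved by over 30 mm or tipped (distance of any of reagent, beaker, jar from where it was at the start of the episode above 0.03 m or angle between any of reagent, beaker, jar's own z axis and vertical above 0.3 rad).
It also fails if it takes over 72 s, if anything falls off the work surface, if the arm or the gripper's body presses on something with over 40 N, if the wrist force passes 120 N, or if a joint passes its speed limit or range.

### The arm

A 6-joint arm with a two-finger parallel gripper is mounted at the origin on the work surface. World frame = base frame: x ahead of the robot, y to its left, z up, the work surface at z = 0. Lengths are in m, angles in rad, forces in N, time in s.
With the tool pointing down it reaches from about 0.325 to 0.9 m from the base axis. Payload 6.1 kg.
Tool frame: the origin (TCP) lies at the very end of the fingers, on their centre line; the grasp point (between the pads) lies 19 mm behind it (env.pinch_z is the z of the grasp point in the tool frame, in m); z points along the fingers, y is the line along which they close (so a half turn about z gives the same grasp; the last joint's range is limited). The gripper opens to 85 mm and grips with 20 to 120 N. Pads are 22 mm wide; open, the fingers measure 114 mm over their backs; the gripper's body (76 mm by 85 mm) begins 54 mm behind the grasp point. The pads swing forward as they close: fully open they stand 13 mm farther back than shut.
Start: joints at [0.99, 0.22, 1.526, -0, 1.395, -0.126], TCP at [0.275, 0.561, 0.231] pointing down, gripper open.
Joint ranges: [-2.98, 2.98], [-0.91, 2.08], [0.09, 2.57], [-1.24, 4.39], [0.2, 2.65], [-2.68, 2.68]. Speed limits (rad/s): [2.57, 2.57, 3.01, 3.14, 3.14, 3.14].

### API

Orientations are given as [roll, pitch, yaw] about the fixed x, y, z axes, in that order (R = Rz(yaw) Ry(pitch) Rx(roll)).
In Python, from station import env gives the robot as it stands.
- The arm moves only by the shell command python3 -m handwheel 'ROWS' [FORCE]. ROWS is JSON, a list of rows, each an object of numbers: "fingers": the opening, from -1 (shut) to 1 (fully open), so that 0 is half open; "tx", "ty", "tz": the shift along the world's x, y, z in units of 250 mm (1.0 is 250 mm); "rx", "ry", "rz": the turn, a rotation vector about the world's x, y, z in units of 90 degrees (1.0 is 90 degrees). A call has 1 to 5 rows; each row is the pose to reach, as a shift and turn from the pose commanded when the call began; what a row does not reach only later rows make up. A row lasts 1/8 s, in which the tool goes at most 62.5 mm and 10.7 degrees, less where a joint would pass 70% of its speed; a pose out of reach is approached as far as the arm can. A call with a number of a shift or a turn outside -1 to 1 is refused whole. A call with a gripper value outside its range is refused whole. The fingers move at their own pace and stop on an object; FORCE is the grip in N (left out, the last holds). Time passes only in rows, so rows that repeat a pose let the fingers close. It gives the time, the measured TCP pose, the force, the opening and the grip force at its end, in the units of the state.
- env.observe(): the state, without advancing time (a new reading comes with each control period).
- env.capture(name): name is "scene" or "top" or "wrist"; returns a dict with "image" (400x640x3 uint8, blue, green, red), "fov_y" (degrees; the focal length in pixels is half the picture's height over the tangent of half this angle, whatever the lens; pixels are square), "cx", "cy" (the principal point, pixels), "eye" and "orientation" of the camera in the world. Camera axes: x right, y down, z forward; pixel columns grow to the right and rows downward; lengths in m; the calibration is good to about 2 mm. The wrist camera is an equidistant fisheye: a pixel r from the principal point sees the ray r / f radians off the axis. A picture is of the moment at which its call begins. There is no depth.
- env.sign_off(): hands the job in; it is judged then, once.
The state is a dict: "clock": time; "joint_pos": joint angles; "joint_vel": joint speeds; "joint_efforts": joint torques, N m; "tool_pos": TCP position; "ee_rot": TCP orientation; "force": force on the tool from outside, world axes, zero at the start; "moment": the same for the moment, N m; "gripper_width": finger opening in m; "finger_force": force on a finger pad.
Only numpy, scipy, OpenCV 4.12 (cv2) and the standard library are available. Lean on these libraries where they do the work, as an engineer would, in place of code of your own. Each camera call takes 0.05 s, during which the arm holds its last target. There are 200 camera calls.

## Working session

There is one attempt and no reset: what is moved stays moved. The work goes in short steps, Python scripts to look and compute and a shell command to move; the robot and the scene stay as the last step left them, time stands still between calls to the robot, and variables do not carry over. Pictures are saved under pics/ and viewed, at most 10 in all, crops included, and the job is handed in when it is done.

```bash
ls; mkdir -p pics; python3 - <<'E'
from station import env
import cv2
for n in ("top","scene"):
    c=env.capture(n); cv2.imwrite(f"pics/{n}0.png",c["image"])
    print(n,{k:v for k,v in c.items() if k!="image"})
s=env.observe(); print(s, env.pinch_z)
E
```

```text
pics
top {'fov_y': 47.03603989891012, 'cx': 317.0957156354993, 'cy': 204.43586945592975, 'eye': array([0.26382502, 0.07152357, 1.46200084]), 'orientation': array([-2.93816908, -0.00426499, -1.47943375])}
scene {'fov_y': 48.73672623872114, 'cx': 320.34830910044604, 'cy': 186.7108077862266, 'eye': array([1.02303602, 0.8138344 , 1.11761482]), 'orientation': array([-2.43645837,  0.01599786,  2.54532103])}
{'clock': 0.1, 'joint_pos': array([ 9.89901532e-01,  2.21121696e-01,  1.52751757e+00, -5.75402556e-06,
        1.39470879e+00, -1.26083375e-01]), 'joint_vel': array([ 8.27248004e-04, -1.55602264e-03, -3.79041128e-04,  9.24434032e-04,
        1.85724297e-05, -2.86184768e-04]), 'joint_efforts': array([ 1.76046062e-03, -4.98246789e+01, -3.90544689e+01, -1.29293012e-04,
        5.73595244e-03, -7.03025691e-06]), 'tool_pos': array([0.27424714, 0.5609997 , 0.23031344]), 'ee_rot': array([-3.13985047e+00, -2.15123323e-04,  2.68678206e+00]), 'force': array([-0.84026594, -0.36935652, -0.11465953]), 'moment': array([-0.03655642,  0.07214829,  0.01052669]), 'finger_force': 0.0, 'gripper_width': 0.08544336149055091} -0.0187
```

View pics/top0.png

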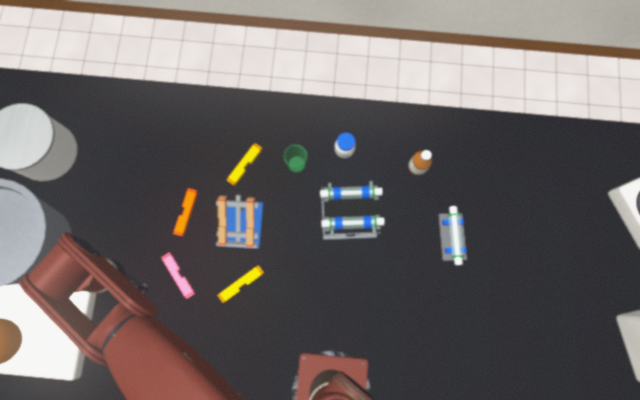

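View pics/scene0.png

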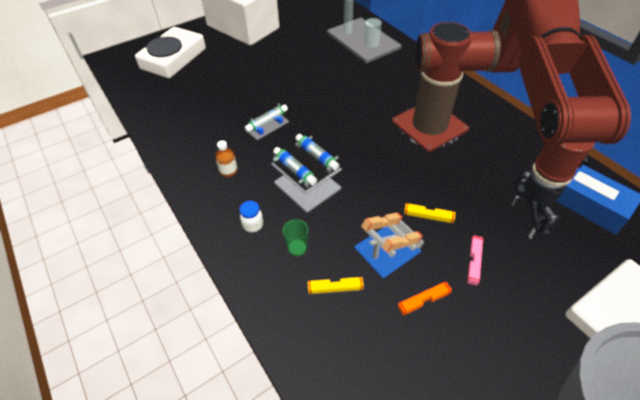

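```bash
cat > h.py <<'E'
import numpy as np, cv2
from scipy.spatial.transform import Rotation as R
from scipy.optimize import least_squares
def cam(c): return dict(f=200/np.tan(np.radians(c["fov_y"])/2),cx=c["cx"],cy=c["cy"],eye=np.array(c["eye"]),R=R.from_euler("xyz",c["orientation"]).as_matrix())
def proj(c,P,fish=False):
    q=(np.atleast_2d(P)-c["eye"])@c["R"]
    if fish:
        r=np.hypot(q[:,0],q[:,1]); t=np.arctan2(r,q[:,2]); k=c["f"]*t/np.maximum(r,1e-9)
        return np.c_[c["cx"]+k*q[:,0],c["cy"]+k*q[:,1]]
    return np.c_[c["cx"]+c["f"]*q[:,0]/q[:,2],c["cy"]+c["f"]*q[:,1]/q[:,2]]
def ray(c,uv,fish=False):
    d=(np.array(uv,float)-[c["cx"],c["cy"]])/c["f"]
    if fish:
        t=np.hypot(*d); v=np.r_[d/max(t,1e-9)*np.sin(t),np.cos(t)]
    else: v=np.r_[d,1]
    return c["R"]@(v/np.linalg.norm(v))
def onz(c,uv,z,fish=False):
    v=ray(c,uv,fish); return c["eye"]+v*(z-c["eye"][2])/v[2]
def tri(obs):
    """obs: list of (cam,uv,fish) -> point, residual"""
    A=np.zeros((3,3));b=np.zeros(3)
    for c,uv,f in obs:
        v=ray(c,uv,f);M=np.eye(3)-np.outer(v,v);A+=M;b+=M@c["eye"]
    return np.linalg.solve(A,b)
TOP=cam(dict(fov_y=47.03603989891012,cx=317.0957156354993,cy=204.43586945592975,eye=[0.26382502,0.07152357,1.46200084],orientation=[-2.93816908,-0.00426499,-1.47943375]))
SC=cam(dict(fov_y=48.73672623872114,cx=320.34830910044604,cy=186.7108077862266,eye=[1.02303602,0.8138344,1.11761482],orientation=[-2.43645837,0.01599786,2.54532103]))
E
python3 - <<'E'
import cv2
a=cv2.imread("pics/top0.png");s=cv2.imread("pics/scene0.png")
def crop(i,x,y,w,h,k,n):
    o=cv2.resize(i[y:y+h,x:x+w],None,fx=k,fy=k,interpolation=cv2.INTER_CUBIC)
    for j in range(0,w,10): cv2.line(o,(j*k,0),(j*k,6 if j%50 else 16),(255,255,255),1)
    for j in range(0,h,10): cv2.line(o,(0,j*k),(6 if j%50 else 16,j*k),(255,255,255),1)
    return o
import numpy as np
A=crop(a,200,180,200,70,4,0)
B=crop(s,350,190,90,90,4,0); C=crop(s,240,95,110,90,4,0)
H=np.zeros((280+360,800,3),np.uint8);H[:280]=A;H[280:,:360]=B;H[280:,360:]=C
cv2.imwrite("pics/m.png",H[:600])
from h import *
for n,uv,z in [("rackbase",(243,224),.0),("stick",(225,221),.1),("jack",(352,205),.12),("cradle",(453,237),.04),("reag",(420,165),.0),("beaker",(297,160),.04),("jar",(345,145),.04)]:print(n,onz(TOP,uv,z).round(3))
E
```

```text
rackbase [0.479 0.324 0.   ]
stick [0.468 0.362 0.1  ]
jack [ 0.548 -0.013  0.12 ]
cradle [ 0.492 -0.339  0.04 ]
reag [ 0.729 -0.234  0.   ]
beaker [0.696 0.17  0.04 ]
jar [0.761 0.02  0.04 ]
```

View pics/m.png

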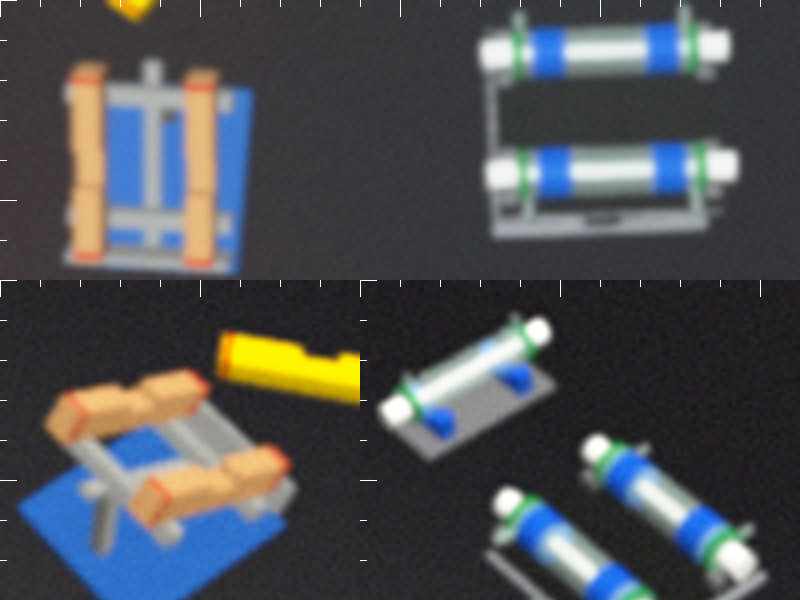

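```bash
python3 - <<'E'
from h import *
print("stick tops in top view (hi z=.14, lo z=.065)")
for n,uv,z in [("Lhi",(221.6,199.5),.14),("Llo",(221.8,245),.065),("Rhi",(250,201.5),.14),("Rlo",(249.6,246.5),.065)]:print(n,onz(TOP,uv,z).round(4))
# jack fit: x,y,yaw,z axis
pt=[((337.2,193),(1,1)),((366,191.8),(1,-1)),((338.8,222.8),(-1,1)),((367.5,221.8),(-1,-1))]
ps=[((326.8,156.2),(-1,1)),((307,144.2),(-1,-1)),((283.2,157),(1,-1))]
def res(p):
    x,y,a,z=p;c,s=np.cos(a),np.sin(a);o=[]
    for C,L in((TOP,pt),(SC,ps)):
        for uv,(i,j) in L:
            q=np.array([i*.045,j*.042]);o.append(proj(C,[x+c*q[0]-s*q[1],y+s*q[0]+c*q[1],z])[0]-uv)
    return np.ravel(o)
r=least_squares(res,[.55,0,0,.13]);print("jack",r.x.round(4),r.fun.round(1))
# rack base fit & stick model in both views; scene picks
def st(p,sgn):
    x,y,a,z=p
    c,s=np.cos(a),np.sin(a)
    return lambda u,w: np.array([x+c*u-s*sgn*.042,y+s*u+c*sgn*.042,z+w])
k=4
ptk=[((221.6,199.5),1,1),((221.8,245),1,-1),((250,201.5),-1,1),((249.6,246.5),-1,-1)]
S=lambda u,v:(350+u/4,190+(v-280)/4)
psk=[(S(75,407),-1,1),(S(197,374),-1,-1),(S(158,486),1,1),(S(278,450),1,-1)]
def res2(p):
    o=[]
    for C,L in((TOP,ptk),(SC,psk)):
        for uv,sg,e in L:
            o.append(proj(C,st(p,sg)(e*.06495-.00675,e*.0375+.0117))[0]-uv)
    return np.ravel(o)
r=least_squares(res2,[.48,.33,0,.09]);print("sticks mid",r.x.round(4),r.fun.round(1))
for sg in(1,-1):print(st(r.x,sg)(0,0).round(4))
# cradle: neck ends top view z=.04
T=onz(TOP,(453.5,209),.04);U=onz(TOP,(459,262.5),.04);print("cond ends",T.round(4),U.round(4))
E
```

```text
stick tops in top view (hi z=.14, lo z=.065)
Lhi [0.5248 0.3718 0.14  ]
Llo [0.399  0.3694 0.065 ]
Rhi [0.5265 0.288  0.14  ]
Rlo [0.4022 0.2846 0.065 ]
jack [ 0.538  -0.0133  0.138   0.1363] [ 0.1 -0.1 -0.4 -0.1  0.2  0.1  0.2 -0.2 -1.9  0.8  0.1 -1.   2.   0. ]
sticks mid [0.4696 0.3296 0.0476 0.0879] [-0.6 -0.2  0.4  1.1 -0.6 -0.9  0.1  0.8 -0.8 -0.8  0.2  0.7 -0.6  0.
  0.3  0.3]
[0.4676 0.3716 0.0879]
[0.4716 0.2877 0.0879]
cond ends [ 0.5815 -0.3379  0.04  ] [ 0.4148 -0.3601  0.04  ]
```

```bash
cat >> h.py <<'E'
VERT=np.array([[-1,0,0],[0,1,0],[0,0,-1.]])
def Rt(yaw,tilt=0): return R.from_euler("z",yaw).as_matrix()@R.from_euler("y",tilt,degrees=True).as_matrix()@VERT
def go(s,tcp,Rg):
    R0=R.from_euler("xyz",s["ee_rot"]).as_matrix()
    d=(np.array(tcp)-s["tool_pos"])/.25; w=R.from_matrix(Rg@R0.T).as_rotvec()/(np.pi/2)
    print("t",d.round(4),"r",w.round(4))
def wcap(env,name,x=0,y=0,w=640,h=400,k=1):
    c=env.capture("wrist"); cv2.imwrite(f"pics/{name}_raw.png",c["image"])
    o=cv2.resize(c["image"][y:y+h,x:x+w],None,fx=k,fy=k,interpolation=cv2.INTER_CUBIC); cv2.imwrite(f"pics/{name}.png",o)
    import pickle; pickle.dump({a:b for a,b in c.items() if a!="image"},open(f"{name}.pkl","wb")); return cam(c)
def wload(name):
    import pickle; return cam(pickle.load(open(f"{name}.pkl","rb")))
E
python3 - <<'E'
from h import *
from station import env
s=env.observe(); Rg=Rt(.04,-30); sz=-Rg[:,2]; print(sz)
go(s,np.array([.4695,.329,.09])+.13*sz,Rg)
E
```

```text
[-0.49960005 -0.01999467  0.8660254 ]
t [ 0.5212 -0.9384 -0.1109] r [-0.0683 -0.3298  0.308 ]
```

```bash
python3 -m handwheel '[{"tx":0.52,"ty":-0.94,"tz":-0.11,"rx":-0.068,"ry":-0.33,"rz":0.308,"fingers":-0.2},{"tx":0.52,"ty":-0.94,"tz":-0.11,"rx":-0.068,"ry":-0.33,"rz":0.308,"fingers":-0.2},{"tx":0.52,"ty":-0.94,"tz":-0.11,"rx":-0.068,"ry":-0.33,"rz":0.308,"fingers":-0.2},{"tx":0.52,"ty":-0.94,"tz":-0.11,"rx":-0.068,"ry":-0.33,"rz":0.308,"fingers":-0.2},{"tx":0.52,"ty":-0.94,"tz":-0.11,"rx":-0.068,"ry":-0.33,"rz":0.308,"fingers":-0.2}]'
python3 -m handwheel '[{"fingers":-0.2}]'
python3 - <<'E'
from h import *
from station import env
s=env.observe();c=wcap(env,"w1");print(s["tool_pos"],s["ee_rot"],s["gripper_width"],s["joint_pos"],c)
go(s,s["tool_pos"],Rt(.04,-30))
m=np.array([.4695,.3295,.088])
Rk=R.from_euler("z",.04).as_matrix()@R.from_euler("y",-30,degrees=True).as_matrix()
for sg in(1,-1):
  for e in(1,-1):
    print(sg,e,proj(c,m+R.from_euler("z",.04).as_matrix()@[0,sg*.042,0]+Rk@[e*.075,0,.0135],True).round(0))
E
```

```text
clock: 0.72
tool_pos: [0.402, 0.322, 0.1993]
ee_rot: [-3.138, 0.52, -3.099]
force: [0.6, 0.3, 1.2]
gripper_width: 0.034
finger_force: 0.0
[0.40202846 0.32202187 0.19934264] [-3.13792885  0.5199545  -3.09892362] 0.033965509706889954 [ 0.72861248 -0.29404842  2.17274426 -0.41991286  0.89287435 -0.67942056] {'f': np.float64(309.70691628693146), 'cx': 319.2884161083954, 'cy': 198.03176475106147, 'eye': array([0.26531578, 0.31658721, 0.28571457]), 'R': array([[-0.0410865 ,  0.68377197,  0.72853812],
       [ 0.99915081,  0.03037291,  0.02784133],
       [-0.0030907 ,  0.72906336, -0.68443923]])}
t [0. 0. 0.] r [ 0.0021 -0.0022 -0.0005]
1 1 [[368. 272.]]
1 -1 [[376. 112.]]
-1 1 [[281. 272.]]
-1 -1 [[275. 112.]]schema error: expected keys fingers, tx, ty, tz, rx, ry, rz
```

View pics/w1.png

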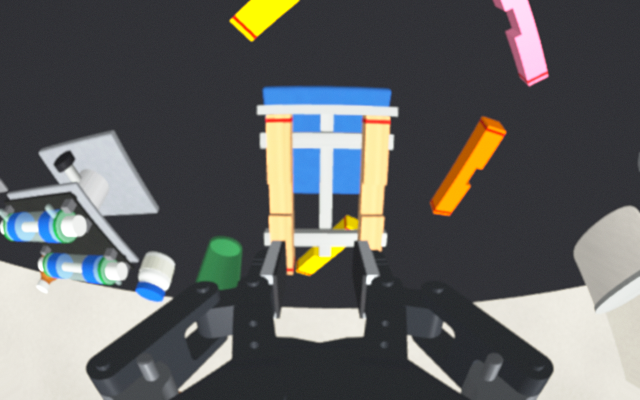

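```bash
python3 - <<'E'
from h import *
i=cv2.imread("pics/w1_raw.png")[100:280,250:405]
cv2.imwrite("pics/w1c.png",cv2.resize(i,None,fx=3.3,fy=3.3,interpolation=cv2.INTER_CUBIC))
c=wload("w1")
m=np.array([.4695,.3295,.088]);Rz=R.from_euler("z",.04).as_matrix()
Rk=Rz@R.from_euler("y",-30,degrees=True).as_matrix()
for sg in(1,-1):
  for p in([-.075,0,.0135],[-.015,0,.0135],[.015,0,.0135],[.015,0,.0045],[.075,0,.0135]):
    print(sg,p,proj(c,m+Rz@[0,sg*.042,0]+Rk@p,True).round(1))
E
```

```text
1 [-0.075, 0, 0.0135] [[375.7 112.2]]
1 [-0.015, 0, 0.0135] [[373.3 181.4]]
1 [0.015, 0, 0.0135] [[371.6 213.9]]
1 [0.015, 0, 0.0045] [[370.1 210.6]]
1 [0.075, 0, 0.0135] [[367.5 271.7]]
-1 [-0.075, 0, 0.0135] [[275.3 111.5]]
-1 [-0.015, 0, 0.0135] [[276.9 181.1]]
-1 [0.015, 0, 0.0135] [[278.1 213.6]]
-1 [0.015, 0, 0.0045] [[279.3 210.4]]
-1 [0.075, 0, 0.0135] [[281.1 271.7]]
```

View pics/w1c.png

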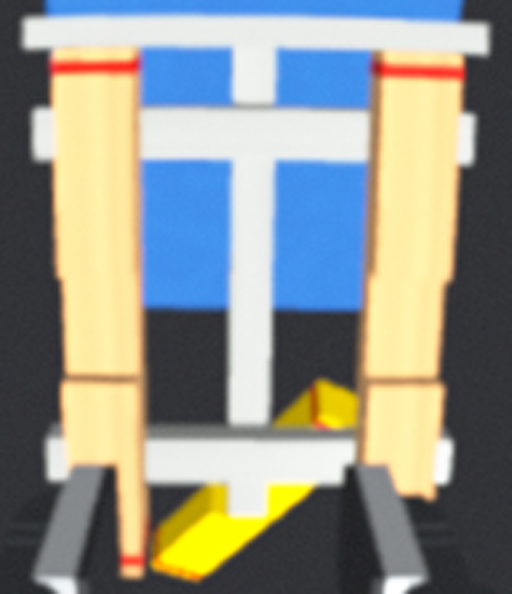

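```bash
python3 - <<'E'
from h import *
from station import env
s=env.observe(); Rg=Rt(.035,-30); sz=-Rg[:,2]
m=np.array([.4695,.3735,.0888])
for h in(.06,-.004):go(s,m+(h-.0187)*sz,Rg)
E
```

```text
t [ 0.1806  0.2025 -0.3056] r [ 0.0013 -0.0014 -0.0029]
t [ 0.3085  0.207  -0.5273] r [ 0.0013 -0.0014 -0.0029]
```

```bash
python3 -m handwheel '[{"tx":0.18,"ty":0.203,"tz":-0.306,"rx":0,"ry":0,"rz":-0.003,"fingers":-0.2},{"tx":0.18,"ty":0.203,"tz":-0.306,"rx":0,"ry":0,"rz":-0.003,"fingers":-0.2},{"tx":0.24,"ty":0.205,"tz":-0.41,"rx":0,"ry":0,"rz":-0.003,"fingers":-0.2},{"tx":0.308,"ty":0.207,"tz":-0.527,"rx":0,"ry":0,"rz":-0.003,"fingers":-0.2},{"tx":0.308,"ty":0.207,"tz":-0.527,"rx":0,"ry":0,"rz":-0.003,"fingers":-0.2}]'
python3 - <<'E'
from h import *
from station import env
print(env.observe()["force"])
wcap(env,"w2",220,150,200,150,4)
E
```

```text
clock: 1.4
tool_pos: [0.4805, 0.377, 0.0688]
ee_rot: [-3.14, 0.519, -3.106]
force: [-0.1, -0.9, -0.2]
gripper_width: 0.0342
finger_force: 0.0
[-0.11088029 -0.92694675 -0.21867272]
```

View pics/w2.png

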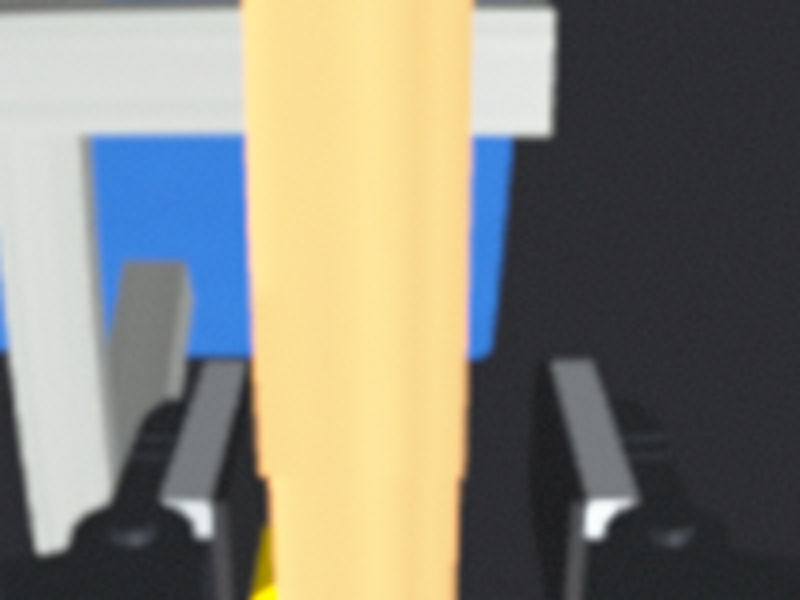

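```bash
python3 - <<'E'
from h import *
from station import env
s=env.observe();c=wload("w2");print(s["tool_pos"])
m=np.array([.4695,.3735,.0888]);Rz=R.from_euler("z",.035).as_matrix()
Rk=Rz@R.from_euler("y",-30,degrees=True).as_matrix()
print((proj(c,m+Rk@np.array([-.015,0,.0135]),True)-[220,150])*4, "obs 362,475")
go(s,m+(-.004-.0187)*Rk[:,2],Rt(.035,-30))
E
```

```text
[0.48093091 0.3778033  0.07068449]
[[365.53560433 467.69456482]] obs 362,475
t [-0.0004 -0.0156 -0.0062] r [-0.0001 -0.0013 -0.0004]
```

```bash
python3 -m handwheel '[{"tx":0.003,"ty":-0.017,"tz":-0.004,"rx":0,"ry":0,"rz":0,"fingers":-0.2},{"tx":0.003,"ty":-0.017,"tz":-0.004,"rx":0,"ry":0,"rz":0,"fingers":-1},{"tx":0.003,"ty":-0.017,"tz":-0.004,"rx":0,"ry":0,"rz":0,"fingers":-1},{"tx":0.003,"ty":-0.017,"tz":-0.004,"rx":0,"ry":0,"rz":0,"fingers":-1},{"tx":0.003,"ty":-0.017,"tz":-0.004,"rx":0,"ry":0,"rz":0,"fingers":-1}]' 40
python3 -m handwheel '[{"tx":-0.02,"ty":0,"tz":0.035,"rx":0,"ry":0,"rz":0,"fingers":-1},{"tx":-0.06,"ty":0,"tz":0.104,"rx":0,"ry":0,"rz":0,"fingers":-1},{"tx":-0.2,"ty":0,"tz":0.346,"rx":0,"ry":0,"rz":0,"fingers":-1},{"tx":-0.2,"ty":0,"tz":0.6,"rx":0,"ry":0,"rz":0,"fingers":-1},{"tx":-0.2,"ty":0,"tz":0.7,"rx":0,"ry":0,"rz":0,"fingers":-1}]' 40
python3 -m handwheel '[{"tx":0,"ty":0,"tz":0.1,"rx":0,"ry":0.1,"rz":0,"fingers":-1},{"tx":0,"ty":0,"tz":0.1,"rx":0,"ry":0.2,"rz":0,"fingers":-1},{"tx":0,"ty":0,"tz":0.1,"rx":0,"ry":0.333,"rz":0.0,"fingers":-1},{"tx":0,"ty":0,"tz":0.1,"rx":0,"ry":0.333,"rz":0.0,"fingers":-1},{"tx":0,"ty":0,"tz":0.1,"rx":0,"ry":0.333,"rz":0.0,"fingers":-1}]' 40
```

```text
clock: 2.08
tool_pos: [0.4825, 0.3744, 0.0726]
ee_rot: [3.138, 0.526, -3.107]
force: [-4.5, -2.0, 7.4]
gripper_width: 0.019
finger_force: 40.1
clock: 2.7
tool_pos: [0.4322, 0.3752, 0.2511]
ee_rot: [3.134, 0.528, -3.107]
force: [0.2, -0.6, -0.9]
gripper_width: 0.0195
finger_force: 39.9
clock: 3.32
tool_pos: [0.432, 0.3737, 0.2704]
ee_rot: [3.123, 0.002, -3.112]
force: [-0.2, 0.2, -0.4]
gripper_width: 0.0192
finger_force: 39.9
```

```bash
python3 -m handwheel '[{"tx":0.2,"ty":-1,"tz":0.08,"rx":0.012,"ry":0,"rz":0.06,"fingers":-1},{"tx":0.2,"ty":-1,"tz":0.08,"rx":0.012,"ry":0,"rz":0.06,"fingers":-1},{"tx":0.2,"ty":-1,"tz":0.08,"rx":0.012,"ry":0,"rz":0.06,"fingers":-1},{"tx":0.2,"ty":-1,"tz":0.08,"rx":0.012,"ry":0,"rz":0.06,"fingers":-1}]'
python3 -m handwheel '[{"tx":0.0,"ty":-0.5,"tz":0,"rx":0,"ry":0,"rz":0,"fingers":-1},{"tx":0.0,"ty":-0.5,"tz":0,"rx":0,"ry":0,"rz":0,"fingers":-1},{"tx":0.0,"ty":-0.5,"tz":0,"rx":0,"ry":0,"rz":0,"fingers":-1},{"tx":0.0,"ty":-0.5,"tz":0,"rx":0,"ry":0,"rz":0,"fingers":-1}]'
python3 - <<'E'
from h import *
from station import env
s=env.observe();print(s["tool_pos"],s["ee_rot"])
c=wcap(env,"w3",120,80,400,300,2)
E
```

```text
clock: 3.82
tool_pos: [0.48, 0.1286, 0.2908]
ee_rot: [3.104, 0.005, -3.015]
force: [1.4, 0.3, -1.4]
gripper_width: 0.0193
finger_force: 39.9
clock: 4.32
tool_pos: [0.4805, 0.0054, 0.2906]
ee_rot: [3.103, 0.004, -3.017]
force: [0.3, 0.7, 0.2]
gripper_width: 0.0191
finger_force: 40.0
[0.48050054 0.00541527 0.29063756] [ 3.10342544  0.00373333 -3.01678706]
```

View pics/w3.png

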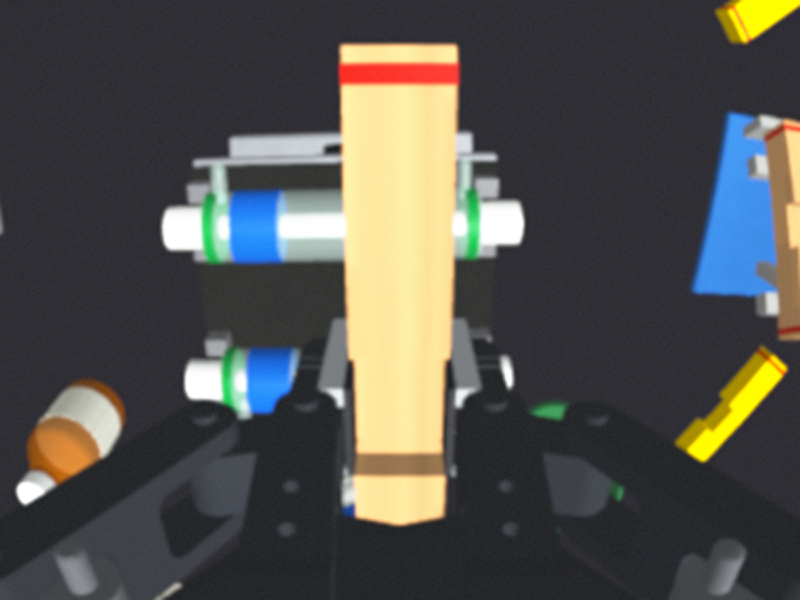

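```bash
cat > jack.py <<'E'
from h import *
W=wload("w3")
obs=[(TOP,0,(337.2,193),1,.042),(TOP,0,(366,191.8),1,-.042),(TOP,0,(338.8,222.8),-1,.042),(TOP,0,(367.5,221.8),-1,-.042),
(TOP,0,(320,193.2),1,.09),(TOP,0,(382.7,191.2),1,-.09),(TOP,0,(321.5,223.5),-1,.09),(TOP,0,(384.5,221.2),-1,-.09),
(W,1,(201.5,194.5),-1,-.09),(W,1,(381.5,191.5),-1,.09),(W,1,(248.5,193.5),-1,-.042),(W,1,(213,270),1,-.09),(W,1,(376,266),1,.09),(W,1,(256,271),1,-.042)]
def res(p,o=obs):
    x,y,a,z=p;c,s=np.cos(a),np.sin(a)
    return np.ravel([proj(C,[x+c*i*.045-s*j,y+s*i*.045+c*j,z],f)[0]-uv for C,f,uv,i,j in o])
E
python3 - <<'E'
from jack import *
for o in(obs,obs[:8],obs[8:]):
    r=least_squares(res,[.55,0,0.1,.13],args=(o,));print("jack",r.x.round(4),r.fun.round(1))
E
```

```text
jack [ 0.5356 -0.0107  0.1343  0.1402] [-0.7  0.3 -1.2  0.3 -0.8  0.6 -0.7  0.4  0.2  0.8 -1.6  0.3  0.1  0.6
 -1.3  0.3  0.9 -0.6 -1.4 -1.3 -0.8 -0.7  0.8  1.  -0.9  2.6 -0.7  0.6]
jack [ 0.5329 -0.0115  0.1277  0.1606] [-0.1 -0.5 -0.1 -0.3 -0.3  0.3  0.2  0.3  0.6 -0.1 -0.3 -0.2  0.3  0.2
 -0.1  0.3]
jack [ 0.5352 -0.0103  0.1356  0.1405] [ 1.2 -0.8 -1.  -1.7 -0.5 -0.9  1.1  0.9 -0.4  2.4 -0.3  0.5]
```

```bash
python3 - <<'E'
from jack import *
from station import env
s=env.observe();T=R.from_euler("xyz",s["ee_rot"]).as_matrix();t=s["tool_pos"]
m=t-.0227*T[:,2]
for dx in(-.075,-.015,.015):
    print(dx,((proj(W,m-dx*T[:,0]-.0135*T[:,2],True)-[120,80])*2).round(0),"z floor",((proj(W,m-dx*T[:,0]-.0045*T[:,2],True)-[120,80])*2).round(0))
J=np.array([.5356,-.0107]);c,sn=np.cos(.134),np.sin(.134)
for j in(-.042,.042):
    p=J+[-sn*j,c*j];print(p);go(s,[*p,.20],Rt(.134))
E
```

```text
-0.075 [[401.  59.]] z floor [[401.  58.]]
-0.015 [[401. 376.]] z floor [[401. 354.]]
0.015 [[401. 492.]] z floor [[401. 467.]]
[ 0.54121117 -0.05232349]
t [ 0.2422 -0.2332 -0.3627] r [-0.0245 -0.0009  0.0049]
[0.52998883 0.03092349]
t [ 0.1973  0.0998 -0.3627] r [-0.0245 -0.0009  0.0049]
```

```bash
python3 -m handwheel '[{"tx":0.256,"ty":-0.233,"tz":0,"rx":-0.0245,"ry":0,"rz":0.005,"fingers":-1},{"tx":0.256,"ty":-0.233,"tz":0,"rx":-0.0245,"ry":0,"rz":0.005,"fingers":-1},{"tx":0.256,"ty":-0.233,"tz":-0.2,"rx":-0.0245,"ry":0,"rz":0.005,"fingers":-1},{"tx":0.256,"ty":-0.233,"tz":-0.42,"rx":-0.0245,"ry":0,"rz":0.005,"fingers":-1},{"tx":0.256,"ty":-0.233,"tz":-0.42,"rx":-0.0245,"ry":0,"rz":0.005,"fingers":-1}]'
python3 -m handwheel '[{"tx":0,"ty":0,"tz":0,"rx":0,"ry":0,"rz":0,"fingers":-1},{"tx":0,"ty":0,"tz":-0.02,"rx":0,"ry":0,"rz":0,"fingers":-1},{"tx":0,"ty":0,"tz":-0.04,"rx":0,"ry":0,"rz":0,"fingers":-1},{"tx":0,"ty":0,"tz":-0.04,"rx":0,"ry":0,"rz":0,"fingers":-1}]'
```

```text
clock: 5.0
tool_pos: [0.5415, -0.0506, 0.1806]
ee_rot: [3.137, -0.012, -3.006]
force: [-1.0, -0.3, -0.6]
gripper_width: 0.0192
finger_force: 39.9
clock: 5.5
tool_pos: [0.5452, -0.0537, 0.1758]
ee_rot: [3.141, -0.002, -3.009]
force: [-1.2, -1.2, -1.0]
gripper_width: 0.0191
finger_force: 40.0
```

```bash
python3 -m handwheel '[{"tx":0,"ty":0,"tz":-0.035,"rx":0,"ry":0,"rz":0,"fingers":-1},{"tx":0,"ty":0,"tz":-0.07,"rx":0,"ry":0,"rz":0,"fingers":-1},{"tx":0,"ty":0,"tz":-0.07,"rx":0,"ry":0,"rz":0,"fingers":-1},{"tx":0,"ty":0,"tz":-0.07,"rx":0,"ry":0,"rz":0,"fingers":-1}]' | grep -E "pos|force"
python3 -m handwheel '[{"tx":0,"ty":0,"tz":-0.006,"rx":0,"ry":0,"rz":0,"fingers":-1},{"tx":0,"ty":0,"tz":-0.012,"rx":0,"ry":0,"rz":0,"fingers":-1},{"tx":0,"ty":0,"tz":-0.012,"rx":0,"ry":0,"rz":0,"fingers":-1}]' | grep -E "pos|force"
```

```text
tool_pos: [0.5451, -0.0537, 0.1579]
force: [0.6, -0.3, -0.5]
finger_force: 40.0
tool_pos: [0.5451, -0.0537, 0.155]
force: [0.4, -0.7, -1.0]
finger_force: 40.0
```

```bash
python3 -m handwheel '[{"tx":0,"ty":0,"tz":-0.006,"rx":0,"ry":0,"rz":0,"fingers":-1},{"tx":0,"ty":0,"tz":-0.012,"rx":0,"ry":0,"rz":0,"fingers":-1},{"tx":0,"ty":0,"tz":-0.012,"rx":0,"ry":0,"rz":0,"fingers":-1}]' | grep -E "pos|force"
```

```text
tool_pos: [0.545, -0.0536, 0.1519]
force: [-0.3, -0.1, -0.8]
finger_force: 40.0
```

```bash
python3 -m handwheel '[{"tx":0,"ty":0,"tz":-0.006,"rx":0,"ry":0,"rz":0,"fingers":-1},{"tx":0,"ty":0,"tz":-0.01,"rx":0,"ry":0,"rz":0,"fingers":-1},{"tx":0,"ty":0,"tz":-0.01,"rx":0,"ry":0,"rz":0,"fingers":-1}]' | grep -E "pos|force:"
python3 -m handwheel '[{"tx":0,"ty":0,"tz":-0.006,"rx":0,"ry":0,"rz":0,"fingers":-1},{"tx":0,"ty":0,"tz":-0.01,"rx":0,"ry":0,"rz":0,"fingers":-1},{"tx":0,"ty":0,"tz":-0.01,"rx":0,"ry":0,"rz":0,"fingers":-1}]' | grep -E "pos|force:"
```

```text
tool_pos: [0.5451, -0.0537, 0.1495]
force: [-0.3, 0.3, -0.9]
finger_force: 40.0
tool_pos: [0.5451, -0.0537, 0.147]
force: [0.2, -0.6, -1.6]
finger_force: 40.0
```

```bash
python3 -m handwheel '[{"tx":0,"ty":0,"tz":-0.006,"rx":0,"ry":0,"rz":0,"fingers":-1},{"tx":0,"ty":0,"tz":-0.01,"rx":0,"ry":0,"rz":0,"fingers":-1},{"tx":0,"ty":0,"tz":-0.01,"rx":0,"ry":0,"rz":0,"fingers":-1}]' | grep -E "pos|force:"
```

```text
tool_pos: [0.5451, -0.0537, 0.1445]
force: [-0.7, 0.6, -0.7]
finger_force: 40.0
```

```bash
python3 -m handwheel '[{"tx":0,"ty":0,"tz":-0.006,"rx":0,"ry":0,"rz":0,"fingers":-1},{"tx":0,"ty":0,"tz":-0.01,"rx":0,"ry":0,"rz":0,"fingers":-1},{"tx":0,"ty":0,"tz":-0.01,"rx":0,"ry":0,"rz":0,"fingers":-1}]' | grep -E "pos|force:"
python3 -m handwheel '[{"tx":0,"ty":0,"tz":-0.006,"rx":0,"ry":0,"rz":0,"fingers":-1},{"tx":0,"ty":0,"tz":-0.01,"rx":0,"ry":0,"rz":0,"fingers":-1},{"tx":0,"ty":0,"tz":-0.01,"rx":0,"ry":0,"rz":0,"fingers":-1}]' | grep -E "pos|force:"
```

```text
tool_pos: [0.5453, -0.0537, 0.1424]
force: [-0.8, 0.5, 2.4]
finger_force: 40.3
tool_pos: [0.5454, -0.0537, 0.1404]
force: [-2.2, 0.7, 6.0]
finger_force: 41.0
```

```bash
python3 -m handwheel '[{"tx":0,"ty":0,"tz":-0.006,"rx":0,"ry":0,"rz":0,"fingers":-1},{"tx":0,"ty":0,"tz":-0.01,"rx":0,"ry":0,"rz":0,"fingers":-1},{"tx":0,"ty":0,"tz":-0.01,"rx":0,"ry":0,"rz":0,"fingers":-1}]' | grep -E "pos|force:"; python3 - <<'E'
from h import *
from station import env
s=env.observe();print(s["force"],s["moment"])
E
```

```text
tool_pos: [0.5454, -0.0538, 0.1386]
force: [-5.5, 1.2, 10.6]
finger_force: 41.6
[-5.45209319  1.19716107 10.60517974] [0.17399096 0.80616973 0.02975743]
```

```bash
python3 -m handwheel '[{"tx":0,"ty":0,"tz":0.004,"rx":0,"ry":0.016,"rz":0,"fingers":-1},{"tx":0,"ty":0,"tz":0.004,"rx":0,"ry":0.016,"rz":0,"fingers":-1},{"tx":0,"ty":0,"tz":0.004,"rx":0,"ry":0.016,"rz":0,"fingers":-1}]' | grep -E "pos|force:|rot"; python3 - <<'E'
from h import *
from station import env
s=env.observe();print(s["force"],s["moment"])
E
```

```text
tool_pos: [0.5458, -0.0539, 0.1396]
ee_rot: [3.139, -0.026, -3.009]
force: [-4.2, 1.0, 10.6]
finger_force: 41.4
[-4.16916663  1.02202071 10.55568409] [0.0688816  0.37029026 0.01346487]
```

```bash
python3 -m handwheel '[{"tx":0,"ty":0,"tz":0.01,"rx":0,"ry":0.008,"rz":0,"fingers":-1},{"tx":0,"ty":0,"tz":0.01,"rx":0,"ry":0.008,"rz":0,"fingers":-1},{"tx":0,"ty":0,"tz":0.01,"rx":0,"ry":0.008,"rz":0,"fingers":-1}]' | grep -E "pos|force:|rot"; python3 - <<'E'
from h import *
from station import env
s=env.observe();print(s["force"],s["moment"])
wcap(env,"w4",120,80,400,300,2)
E
```

```text
tool_pos: [0.5459, -0.0539, 0.1417]
ee_rot: [3.137, -0.038, -3.009]
force: [-2.3, 0.6, 7.0]
finger_force: 40.9
[-2.31054756  0.57343309  7.02629521] [ 0.05442163  0.09696644 -0.04310724]
```

View pics/w4.png

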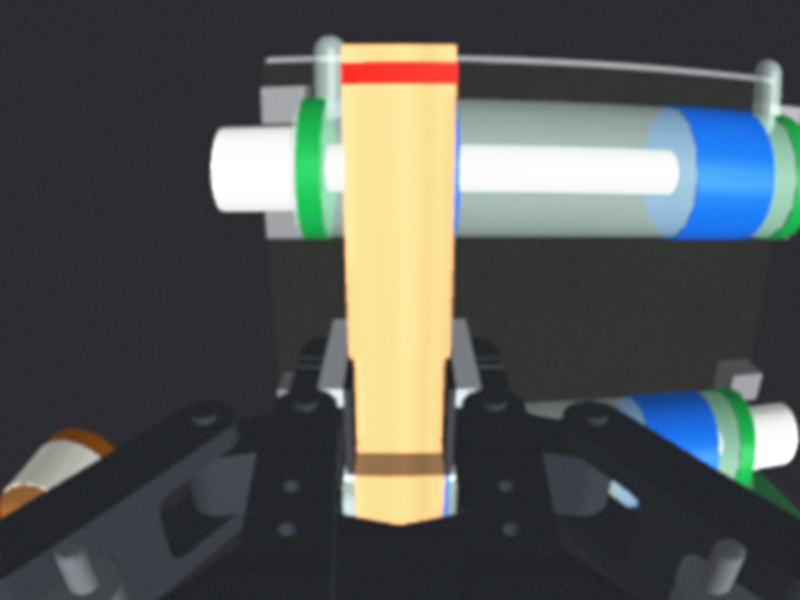

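```bash
python3 - <<'E'
from jack import *
W4=wload("w4")
o4=[(W4,1,(225.5,164.5),-1,-.09),(W4,1,(486.5,166),-1,.042),(W4,1,(518.5,296.5),1,.09)]
for o in(o4,obs+o4):
    r=least_squares(res,[.535,-.01,0.13,.13],args=(o,));print(r.x.round(4),r.fun[-6:].round(1))
    x,y,a,z=r.x;c,s=np.cos(a),np.sin(a)
    d=np.array([.5459-.0035-x,-.0539-y]);print("stick in jack",c*d[0]+s*d[1],-s*d[0]+c*d[1])
E
```

```text
[ 0.5353 -0.0097  0.1427  0.1403] [ 1.5 -0.1 -2.9 -2.   2.2  3.3]
stick in jack 0.00075414775902933 -0.044716545446831846
[ 0.5353 -0.0102  0.1389  0.1406] [ 0.7 -0.8 -3.2 -1.7  1.5  4. ]
stick in jack 0.000980991688795397 -0.04421917696569759
```

```bash
python3 -m handwheel '[{"tx":0,"ty":0,"tz":0.008,"rx":0,"ry":0,"rz":0,"fingers":-1},{"tx":0,"ty":0,"tz":0.008,"rx":0,"ry":0,"rz":0,"fingers":-1}]' | grep -E "pos|force:|rot"
python3 -m handwheel '[{"tx":0,"ty":0,"tz":0.008,"rx":0,"ry":0,"rz":0,"fingers":-0.4},{"tx":0,"ty":0,"tz":0.008,"rx":0,"ry":0,"rz":0,"fingers":-0.3},{"tx":0,"ty":0,"tz":0.008,"rx":0,"ry":0,"rz":0,"fingers":-0.2},{"tx":0,"ty":0,"tz":0.008,"rx":0,"ry":0,"rz":0,"fingers":-0.2}]' | grep -E "pos|force:|width"
python3 -m handwheel '[{"tx":0,"ty":0,"tz":0.08,"rx":0,"ry":0,"rz":0,"fingers":-0.2},{"tx":0,"ty":0,"tz":0.25,"rx":0,"ry":0,"rz":0,"fingers":-0.2},{"tx":0,"ty":0,"tz":0.5,"rx":0,"ry":-0.024,"rz":0,"fingers":-0.2},{"tx":0,"ty":0,"tz":0.6,"rx":0,"ry":-0.024,"rz":0,"fingers":-0.2},{"tx":0,"ty":0,"tz":0.6,"rx":0,"ry":-0.024,"rz":0,"fingers":-0.2}]' | grep -E "pos|force:|rot"
python3 - <<'E'
from h import *
from station import env
s=env.observe(); Rg=Rt(.035,-30); sz=-Rg[:,2]
c=env.capture("top");cv2.imwrite("pics/top1.png",c["image"])
m=np.array([.4725,.2895,.0888])
for h in(.08,-.004):go(s,m+(h-.0187)*sz,Rg)
E
```

```text
tool_pos: [0.5458, -0.0539, 0.1431]
ee_rot: [3.137, -0.038, -3.009]
force: [0.7, 0.4, 3.9]
finger_force: 40.6
tool_pos: [0.545, -0.0536, 0.1443]
force: [-0.1, -0.1, 0.4]
gripper_width: 0.0346
finger_force: 0.0
tool_pos: [0.5465, -0.054, 0.2976]
ee_rot: [-3.14, 0.003, -3.009]
force: [0.4, -0.2, 0.2]
finger_force: 0.0
t [-0.4184  1.3697 -0.6227] r [ 0.0287 -0.3304 -0.0604]
t [-0.2505  1.3756 -0.9137] r [ 0.0287 -0.3304 -0.0604]
```

```bash
python3 -m handwheel '[{"tx":-0.3,"ty":0.9,"tz":0,"rx":0.029,"ry":-0.33,"rz":-0.06,"fingers":-0.2},{"tx":-0.3,"ty":0.9,"tz":0,"rx":0.029,"ry":-0.33,"rz":-0.06,"fingers":-0.2},{"tx":-0.3,"ty":0.9,"tz":0,"rx":0.029,"ry":-0.33,"rz":-0.06,"fingers":-0.2},{"tx":-0.3,"ty":0.9,"tz":0,"rx":0.029,"ry":-0.33,"rz":-0.06,"fingers":-0.2},{"tx":-0.3,"ty":0.9,"tz":0,"rx":0.029,"ry":-0.33,"rz":-0.06,"fingers":-0.2}]' | grep -E "pos|rot"
python3 -m handwheel '[{"tx":-0.12,"ty":0.47,"tz":-0.45,"rx":0,"ry":0,"rz":0,"fingers":-0.2},{"tx":-0.12,"ty":0.47,"tz":-0.45,"rx":0,"ry":0,"rz":0,"fingers":-0.2},{"tx":-0.12,"ty":0.47,"tz":-0.45,"rx":0,"ry":0,"rz":0,"fingers":-0.2},{"tx":-0.12,"ty":0.47,"tz":-0.45,"rx":0,"ry":0,"rz":0,"fingers":-0.2},{"tx":-0.12,"ty":0.47,"tz":-0.45,"rx":0,"ry":0,"rz":0,"fingers":-0.2}]' | grep -E "pos|rot"
python3 - <<'E'
from h import *
from station import env
s=env.observe(); Rg=Rt(.035,-30); sz=-Rg[:,2];print(s["joint_vel"].round(3))
m=np.array([.4725,.2895,.0888])
for h in(.05,-.005):go(s,m+(h-.0187)*sz+.002*Rg[:,0],Rg)
E
```

```text
tool_pos: [0.4674, 0.1748, 0.292]
ee_rot: [3.14, 0.515, -3.098]
tool_pos: [0.4408, 0.2878, 0.1817]
ee_rot: [3.141, 0.517, -3.106]
[-0.014 -0.031 -0.013 -0.002  0.001  0.007]
t [ 0.0572  0.0045 -0.267 ] r [-0.0003 -0.0044 -0.0006]
t [ 0.1672  0.0084 -0.4576] r [-0.0003 -0.0044 -0.0006]
```

```bash
python3 -m handwheel '[{"tx":0.057,"ty":0.005,"tz":-0.267,"rx":0,"ry":-0.004,"rz":0,"fingers":-0.2},{"tx":0.057,"ty":0.005,"tz":-0.267,"rx":0,"ry":-0.004,"rz":0,"fingers":-0.2},{"tx":0.112,"ty":0.007,"tz":-0.362,"rx":0,"ry":-0.004,"rz":0,"fingers":-0.2},{"tx":0.167,"ty":0.008,"tz":-0.457,"rx":0,"ry":-0.004,"rz":0,"fingers":-0.2},{"tx":0.167,"ty":0.008,"tz":-0.457,"rx":0,"ry":-0.004,"rz":0,"fingers":-0.2}]' | grep -E "pos|rot|force:"
python3 - <<'E'
from h import *
from station import env
s=env.observe(); Rg=Rt(.035,-30); sz=-Rg[:,2]
m=np.array([.4725,.2895,.0888])
go(s,m+(-.005-.0187)*sz+.002*Rg[:,0],Rg);wcap(env,"w5",220,150,200,150,4)
E
```

```text
tool_pos: [0.4831, 0.2897, 0.0686]
ee_rot: [3.14, 0.524, -3.108]
force: [0.2, 0.1, 0.4]
finger_force: 0.0
t [-0.002   0.0007 -0.0055] r [-0.0007  0.0003  0.0003]
```

View pics/w5.png

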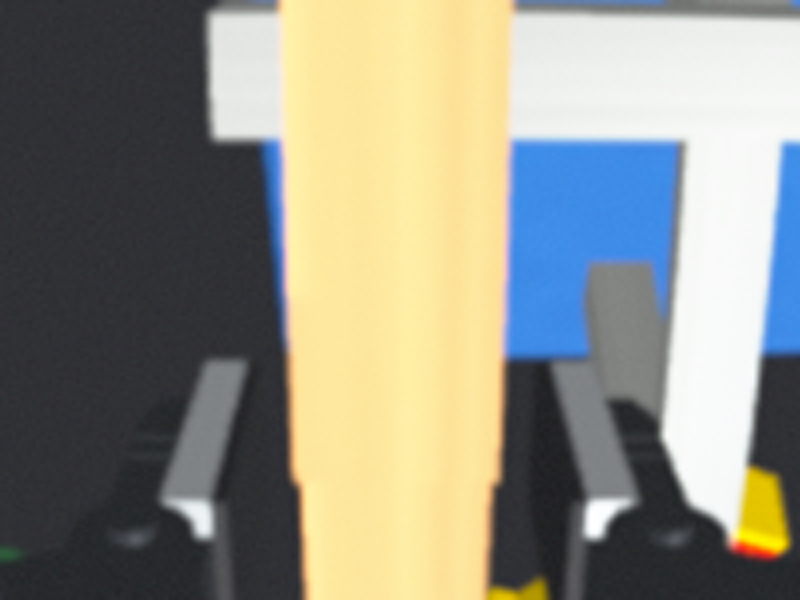

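```bash
python3 -m handwheel '[{"tx":0,"ty":0,"tz":0,"rx":0,"ry":0,"rz":0,"fingers":-1},{"tx":0,"ty":0,"tz":0,"rx":0,"ry":0,"rz":0,"fingers":-1},{"tx":0,"ty":0,"tz":0,"rx":0,"ry":0,"rz":0,"fingers":-1},{"tx":0,"ty":0,"tz":0,"rx":0,"ry":0,"rz":0,"fingers":-1}]' 40 | grep -E "pos|rot|force|width"
python3 -m handwheel '[{"tx":-0.02,"ty":0,"tz":0.035,"rx":0,"ry":0,"rz":0,"fingers":-1},{"tx":-0.06,"ty":0,"tz":0.104,"rx":0,"ry":0,"rz":0,"fingers":-1},{"tx":-0.2,"ty":0,"tz":0.346,"rx":0,"ry":0,"rz":0,"fingers":-1},{"tx":-0.2,"ty":0,"tz":0.6,"rx":0,"ry":0,"rz":0,"fingers":-1},{"tx":-0.2,"ty":0,"tz":0.8,"rx":0,"ry":0,"rz":0,"fingers":-1}]' 40 | grep -E "pos|rot|force|width"
python3 -m handwheel '[{"tx":0,"ty":0,"tz":0.1,"rx":0,"ry":0.1,"rz":0,"fingers":-1},{"tx":0,"ty":0,"tz":0.1,"rx":0,"ry":0.2,"rz":0,"fingers":-1},{"tx":0,"ty":0,"tz":0.1,"rx":0,"ry":0.333,"rz":0.0,"fingers":-1},{"tx":0,"ty":0,"tz":0.1,"rx":0,"ry":0.333,"rz":0.0,"fingers":-1},{"tx":0,"ty":0,"tz":0.1,"rx":0,"ry":0.333,"rz":0.0,"fingers":-1}]' 40 | grep -E "pos|rot|force|width"
python3 - <<'E'
from h import *
from station import env
s=env.observe(); print(s["force"],s["moment"])
c=wcap(env,"w6")
def red(n):
    i=cv2.cvtColor(cv2.imread(n),cv2.COLOR_BGR2HSV)[80:150,260:380]
    m=((i[...,0]<6)|(i[...,0]>174))&(i[...,1]>170)&(i[...,2]>100);y,x=np.nonzero(m);print(n,len(y),x.mean()+260,y.mean()+80)
for n in("w3","w4","w6"):red(f"pics/{n}_raw.png")
J=np.array([.5353,-.0102]);a=.138;c,sn=np.cos(a),np.sin(a)
p=J+[-sn*.042,c*.042]+.0035*np.array([c,sn]);print(p);go(s,[*p,.18],R.from_rotvec([0,.0,0]).as_matrix()@Rt(a,2))
E
```

```text
tool_pos: [0.483, 0.2913, 0.0704]
ee_rot: [3.139, 0.527, -3.106]
force: [-2.5, -3.0, 7.5]
gripper_width: 0.0195
finger_force: 40.0
tool_pos: [0.4302, 0.2911, 0.2701]
ee_rot: [3.138, 0.524, -3.105]
force: [1.9, 0.2, -0.1]
gripper_width: 0.0192
finger_force: 40.0
tool_pos: [0.4313, 0.2907, 0.2923]
ee_rot: [3.122, 0.002, -3.111]
force: [-0.9, -0.7, -0.1]
gripper_width: 0.0193
finger_force: 40.0
[-0.86314524 -0.70962822 -0.12678223] [0.00681524 0.00942839 0.06105138]
pics/w3_raw.png 578 319.24221453287197 116.30276816608998
pics/w4_raw.png 524 319.72137404580155 116.00763358778626
pics/w6_raw.png 545 319.55045871559633 124.99082568807339
[0.5329891  0.03188218]
t [ 0.4066 -1.0354 -0.4493] r [-0.0143  0.0222  0.0684]
```

```bash
python3 -m handwheel '[{"tx":0.38,"ty":-0.95,"tz":0,"rx":-0.014,"ry":0.02,"rz":0.068,"fingers":-1},{"tx":0.38,"ty":-0.95,"tz":0,"rx":-0.014,"ry":0.02,"rz":0.068,"fingers":-1},{"tx":0.38,"ty":-0.95,"tz":0,"rx":-0.014,"ry":0.02,"rz":0.068,"fingers":-1},{"tx":0.38,"ty":-0.95,"tz":0,"rx":-0.014,"ry":0.02,"rz":0.068,"fingers":-1},{"tx":0.38,"ty":-0.95,"tz":0,"rx":-0.014,"ry":0.02,"rz":0.068,"fingers":-1}]'  | grep -E "pos|rot"
python3 -m handwheel '[{"tx":0.01,"ty":-0.085,"tz":-0.2,"rx":0,"ry":0,"rz":0,"fingers":-1},{"tx":0.01,"ty":-0.085,"tz":-0.4,"rx":0,"ry":0,"rz":0,"fingers":-1},{"tx":0.01,"ty":-0.085,"tz":-0.4,"rx":0,"ry":0,"rz":0,"fingers":-1},{"tx":0.01,"ty":-0.085,"tz":-0.4,"rx":0,"ry":0,"rz":0,"fingers":-1}]'  | grep -E "pos|rot|force:"
python3 - <<'E'
from h import *
from station import env
s=env.observe();print(s["force"],s["moment"])
go(s,[.5327,.0316,.152],Rt(.138,2))
E
```

```text
tool_pos: [0.5269, 0.0506, 0.2932]
ee_rot: [-3.14, -0.03, -3.008]
tool_pos: [0.53, 0.0332, 0.1952]
ee_rot: [3.142, -0.029, -3.002]
force: [0.5, -0.1, 0.0]
finger_force: 40.0
[ 0.52894055 -0.09496879  0.01845846] [ 0.01936283 -0.00421354 -0.00887256]
t [ 0.0108 -0.0066 -0.1727] r [-0.0006  0.0038 -0.0007]
```

```bash
python3 -m handwheel '[{"tx":0.011,"ty":-0.006,"tz":-0.1,"rx":0,"ry":0.003,"rz":0,"fingers":-1},{"tx":0.011,"ty":-0.006,"tz":-0.172,"rx":0,"ry":0.003,"rz":0,"fingers":-1},{"tx":0.011,"ty":-0.006,"tz":-0.172,"rx":0,"ry":0.003,"rz":0,"fingers":-1},{"tx":0.011,"ty":-0.006,"tz":-0.172,"rx":0,"ry":0.003,"rz":0,"fingers":-1}]'  | grep -E "pos|rot|force:"
python3 -m handwheel '[{"tx":0,"ty":0,"tz":-0.006,"rx":0,"ry":0,"rz":0,"fingers":-1},{"tx":0,"ty":0,"tz":-0.012,"rx":0,"ry":0,"rz":0,"fingers":-1},{"tx":0,"ty":0,"tz":-0.012,"rx":0,"ry":0,"rz":0,"fingers":-1}]' | grep -E "pos|force:"
python3 -m handwheel '[{"tx":0,"ty":0,"tz":-0.006,"rx":0,"ry":0,"rz":0,"fingers":-1},{"tx":0,"ty":0,"tz":-0.012,"rx":0,"ry":0,"rz":0,"fingers":-1},{"tx":0,"ty":0,"tz":-0.012,"rx":0,"ry":0,"rz":0,"fingers":-1}]' | grep -E "pos|force:"
python3 - <<'E'
from station import env
s=env.observe();print(s["force"],s["moment"])
E
```

```text
tool_pos: [0.5328, 0.0307, 0.1511]
ee_rot: [3.141, -0.035, -3.004]
force: [0.9, 0.4, -0.8]
finger_force: 40.1
tool_pos: [0.5322, 0.0305, 0.1469]
force: [-0.4, 0.3, -1.6]
finger_force: 40.1
tool_pos: [0.5321, 0.0305, 0.1437]
force: [-0.6, 0.2, -1.7]
finger_force: 40.1
[-0.61600134  0.21724372 -1.71376256] [-0.02840225 -0.01031084 -0.00788674]
```

```bash
python3 -m handwheel '[{"tx":0,"ty":0,"tz":-0.005,"rx":0,"ry":0,"rz":0,"fingers":-1},{"tx":0,"ty":0,"tz":-0.01,"rx":0,"ry":0,"rz":0,"fingers":-1},{"tx":0,"ty":0,"tz":-0.01,"rx":0,"ry":0,"rz":0,"fingers":-1}]' | grep -E "pos|force:"
python3 - <<'E'
from station import env
s=env.observe();print(s["force"],s["moment"])
E
python3 -m handwheel '[{"tx":0,"ty":0,"tz":-0.005,"rx":0,"ry":0,"rz":0,"fingers":-1},{"tx":0,"ty":0,"tz":-0.008,"rx":0,"ry":0,"rz":0,"fingers":-1},{"tx":0,"ty":0,"tz":-0.008,"rx":0,"ry":0,"rz":0,"fingers":-1}]' | grep -E "pos|force:"
python3 - <<'E'
from station import env
s=env.observe();print(s["force"],s["moment"])
E
```

```text
tool_pos: [0.5322, 0.0305, 0.1417]
force: [-2.7, -0.6, 3.6]
finger_force: 40.6
[-2.71848317 -0.64229666  3.56028154] [0.02948906 0.20833703 0.04956078]
tool_pos: [0.5323, 0.0306, 0.14]
force: [-4.1, 0.1, 6.9]
finger_force: 41.1
[-4.11313584  0.1186245   6.92217323] [0.05962175 0.39690873 0.06434189]
```

```bash
python3 -m handwheel '[{"tx":0,"ty":0,"tz":0.002,"rx":0,"ry":0.012,"rz":0,"fingers":-1},{"tx":0,"ty":0,"tz":0.002,"rx":0,"ry":0.012,"rz":0,"fingers":-1},{"tx":0,"ty":0,"tz":0.002,"rx":0,"ry":0.012,"rz":0,"fingers":-1}]' | grep -E "pos|force:|rot"
python3 - <<'E'
from station import env
s=env.observe();print(s["force"],s["moment"])
E
python3 -m handwheel '[{"tx":0,"ty":0,"tz":0.01,"rx":0,"ry":0.004,"rz":0,"fingers":-1},{"tx":0,"ty":0,"tz":0.01,"rx":0,"ry":0.004,"rz":0,"fingers":-1},{"tx":0,"ty":0,"tz":0.01,"rx":0,"ry":0.004,"rz":0,"fingers":-1}]' | grep -E "pos|force:|rot"
python3 - <<'E'
from station import env
s=env.observe();print(s["force"],s["moment"])
E
```

```text
tool_pos: [0.5326, 0.0305, 0.1407]
ee_rot: [3.138, -0.054, -3.004]
force: [-3.7, 0.9, 7.5]
finger_force: 41.1
[-3.74800165  0.85498645  7.49175806] [0.00555017 0.28835484 0.03599225]
tool_pos: [0.5327, 0.0305, 0.1425]
ee_rot: [3.137, -0.06, -3.004]
force: [-0.1, 0.1, 4.0]
finger_force: 40.6
[-0.0503313   0.12133902  4.02974147] [-0.02473484 -0.16047357 -0.07073921]
```

```bash
python3 -m handwheel '[{"tx":0,"ty":0,"tz":0.006,"rx":0,"ry":0,"rz":0,"fingers":-1},{"tx":0,"ty":0,"tz":0.006,"rx":0,"ry":0,"rz":0,"fingers":-0.4},{"tx":0,"ty":0,"tz":0.006,"rx":0,"ry":0,"rz":0,"fingers":-0.3},{"tx":0,"ty":0,"tz":0.006,"rx":0,"ry":0,"rz":0,"fingers":-0.2},{"tx":0,"ty":0,"tz":0.006,"rx":0,"ry":0,"rz":0,"fingers":-0.2}]' | grep -E "pos|force:|width"
python3 -m handwheel '[{"tx":0,"ty":0,"tz":0.08,"rx":0,"ry":0,"rz":0,"fingers":-0.2},{"tx":0,"ty":0,"tz":0.25,"rx":0,"ry":0,"rz":0,"fingers":-0.2},{"tx":0.15,"ty":-0.1,"tz":0.5,"rx":0,"ry":-0.038,"rz":0,"fingers":0.3},{"tx":0.34,"ty":-0.12,"tz":0.6,"rx":0,"ry":-0.038,"rz":0,"fingers":0.3},{"tx":0.34,"ty":-0.12,"tz":0.6,"rx":0,"ry":-0.038,"rz":0,"fingers":0.3}]' | grep -E "pos|force:|rot"
python3 -m handwheel '[{"tx":0,"ty":0,"tz":0,"rx":0,"ry":0,"rz":0,"fingers":0.3},{"tx":0,"ty":0,"tz":0,"rx":0,"ry":0,"rz":0,"fingers":0.3}]' | grep -E "pos|force:|rot"
python3 - <<'E'
from h import *
from station import env
c=wcap(env,"w7");s=env.observe();t=env.capture("top")["image"];cv2.imwrite("pics/top2.png",t)
z=lambda i,x,y,w,h,k:cv2.resize(i[y:y+h,x:x+w],None,fx=k,fy=k,interpolation=cv2.INTER_CUBIC)
w=cv2.imread("pics/w7_raw.png")
H=np.zeros((600,800,3),np.uint8);H[:360]=z(w,120,60,400,180,2);H[360:600,:400]=z(t,310,175,100,60,4);H[360:600,400:800]=z(t,405,200,100,60,4)
cv2.imwrite("pics/mm.png",H)
# predicted stick tops in w7
Rz=R.from_euler("z",.138).as_matrix()
for n,m in(("A",[.5424,-.0539,.1655]),("B",[.5332,.0305,.1655])):
  for dx in(-.075,-.015,.015,.075):print(n,dx,((proj(c,np.array(m)+Rz@[dx,0,.0135],True)-[120,60])*2).round(0))
print(s["tool_pos"],s["ee_rot"])
E
```

```text
tool_pos: [0.532, 0.0306, 0.1437]
force: [0.1, -0.7, -0.2]
gripper_width: 0.0341
finger_force: 0.0
tool_pos: [0.6207, -0.0005, 0.2971]
ee_rot: [-3.136, 0.004, -3.005]
force: [-1.4, 0.2, 0.1]
finger_force: 0.0
tool_pos: [0.6157, 0.001, 0.2921]
ee_rot: [-3.139, -0.005, -3.004]
force: [-0.8, 0.5, -0.1]
finger_force: 0.0
A -0.075 [[291. -89.]]
A -0.015 [[291.  49.]]
A 0.015 [[292. 121.]]
A 0.075 [[297. 261.]]
B -0.075 [[498. -84.]]
B -0.015 [[498.  55.]]
B 0.015 [[497. 127.]]
B 0.075 [[493. 267.]]
[0.61575109 0.00102654 0.29232213] [-3.13896703 -0.00502963 -3.00378967]
```

View pics/mm.png

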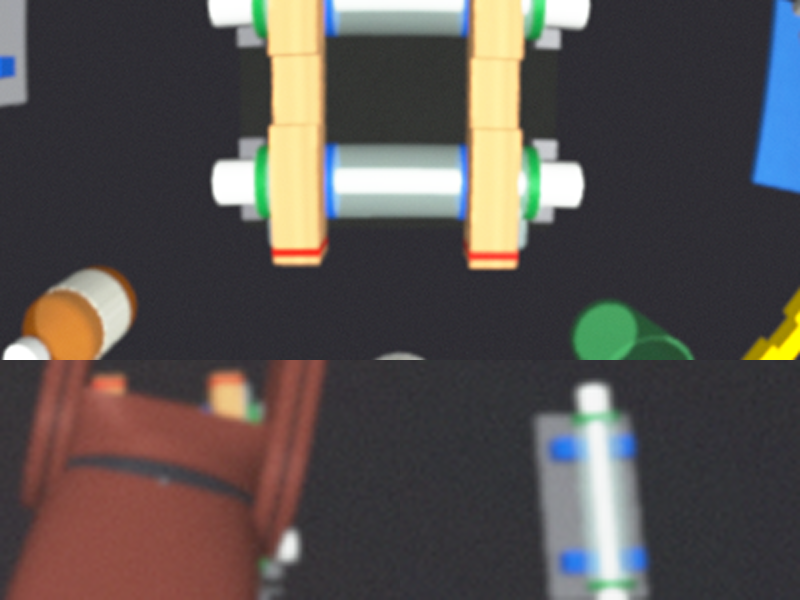

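```bash
python3 - <<'E'
from h import *
from station import env
a=onz(TOP,(453.5,214.5),.045);b=onz(TOP,(458,256.2),.045);m=(a+b)/2;d=a-b
n=onz(TOP,(453,206),.04)
al=np.arctan2(d[1],d[0]);print(a,b,m,np.linalg.norm(d),al,n, np.linalg.norm(n-m))
s=env.observe()
go(s,[m[0],m[1],.20],Rt(al))
E
```

```text
[ 0.5627705  -0.33700634  0.045     ] [ 0.43328788 -0.35493584  0.045     ] [ 0.49802919 -0.34597109  0.045     ] 0.13071807529634966 0.13759534091028985 [ 0.59102924 -0.33601294  0.04      ] 0.09366522332368564
t [-0.4716 -1.3878 -0.3705] r [ 0.0022 -0.0026 -0.0001]
```

```bash
python3 -m handwheel '[{"tx":-0.25,"ty":-0.9,"tz":0,"rx":0,"ry":0,"rz":0,"fingers":0.4},{"tx":-0.25,"ty":-0.9,"tz":0,"rx":0,"ry":0,"rz":0,"fingers":0.4},{"tx":-0.25,"ty":-0.9,"tz":0,"rx":0,"ry":0,"rz":0,"fingers":0.4},{"tx":-0.25,"ty":-0.9,"tz":0,"rx":0,"ry":0,"rz":0,"fingers":0.4}]' | grep -E "pos|rot"
python3 -m handwheel '[{"tx":-0.22,"ty":-0.49,"tz":-0.4,"rx":0,"ry":0,"rz":0,"fingers":0.4},{"tx":-0.22,"ty":-0.49,"tz":-0.4,"rx":0,"ry":0,"rz":0,"fingers":0.4},{"tx":-0.22,"ty":-0.49,"tz":-0.4,"rx":0,"ry":0,"rz":0,"fingers":0.4},{"tx":-0.22,"ty":-0.49,"tz":-0.4,"rx":0,"ry":0,"rz":0,"fingers":0.4},{"tx":-0.22,"ty":-0.49,"tz":-0.4,"rx":0,"ry":0,"rz":0,"fingers":0.4}]' | grep -E "pos|rot|width"
python3 - <<'E'
from h import *
from station import env
s=env.observe();c=wcap(env,"w8");i=cv2.cvtColor(cv2.imread("pics/w8_raw.png"),cv2.COLOR_BGR2HSV)
def blobs(lo,hi,n):
    k,l,st,ce=cv2.connectedComponentsWithStats(cv2.inRange(i,np.array(lo),np.array(hi)))
    for j in range(1,k):
        if st[j,4]>40:print(n,st[j],ce[j].round(1))
blobs((100,150,70),(125,255,255),"blue");blobs((50,150,60),(80,255,255),"green")
m=np.array([.4980,-.3460,0]);Rz=R.from_euler("z",.1376).as_matrix()
for d in(-.066,-.045,.045,.066):
    print(d,"axis",proj(c,m+Rz@[d,0,.04],True).round(1),"block sides",[proj(c,m+Rz@[d,e,.03],True).round(1) for e in(-.03,.03)])
go(s,[.4980,-.3460,.0213],Rt(.1376))
E
```

```text
tool_pos: [0.5531, -0.2262, 0.2935]
ee_rot: [-3.138, -0.003, -3.005]
tool_pos: [0.4998, -0.3464, 0.1943]
ee_rot: [-3.138, -0.002, -3.004]
gripper_width: 0.0598
blue [291 129  11  16 172] [296.1 136.4]
blue [292 210  11  19 194] [297.  219.4]
blue [337 210  10  19 162] [341.9 219.5]
blue [631 226   9  12  42] [636.8 229.1]
blue [594 228  12  18 107] [600.7 234. ]
blue [611 293  10  16  86] [615.5 298.5]
blue [564 300  17  21 156] [573.2 307.1]
green [303 115  17   5  71] [310.3 117. ]
green [326 116  13   4  49] [332.3 117.5]
green [586 233  10  33  84] [592.  248.9]
green [302 244  13   7  47] [307.7 247.9]
green [324 244  13   8  54] [330.9 248.1]
green [557 305  10  31  77] [563.3 319. ]
-0.066 axis [[320.4 114.8]] block sides [array([[289.8, 114.8]]), array([[350.9, 114.8]])]
-0.045 axis [[320.4 136.6]] block sides [array([[290.1, 135.8]]), array([[350.7, 135.9]])]
0.045 axis [[320.3 224.6]] block sides [array([[292.1, 221. ]]), array([[348.5, 221.1]])]
0.066 axis [[320.3 243. ]] block sides [array([[292.7, 239. ]]), array([[347.9, 239. ]])]
t [-0.0074  0.0015 -0.6918] r [ 0.0022 -0.0008  0.0002]
```

```bash
python3 -m handwheel '[{"tx":-0.007,"ty":0.001,"tz":-0.2,"rx":0.002,"ry":0,"rz":0,"fingers":0.4},{"tx":-0.007,"ty":0.001,"tz":-0.4,"rx":0.002,"ry":0,"rz":0,"fingers":0.4},{"tx":-0.007,"ty":0.001,"tz":-0.55,"rx":0.002,"ry":0,"rz":0,"fingers":0.4},{"tx":-0.007,"ty":0.001,"tz":-0.64,"rx":0.002,"ry":0,"rz":0,"fingers":0.4},{"tx":-0.007,"ty":0.001,"tz":-0.68,"rx":0.002,"ry":0,"rz":0,"fingers":0.4}]' | grep -E "pos|force:"
python3 -m handwheel '[{"tx":0,"ty":0,"tz":-0.008,"rx":0,"ry":0,"rz":0,"fingers":0.4},{"tx":0,"ty":0,"tz":-0.008,"rx":0,"ry":0,"rz":0,"fingers":0.4}]' | grep -E "pos|force:"
```

```text
tool_pos: [0.4986, -0.3454, 0.0235]
force: [-0.4, -1.3, 0.5]
finger_force: 0.0
tool_pos: [0.499, -0.3472, 0.0234]
force: [0.5, -0.0, -0.2]
finger_force: 0.0
```

```bash
python3 -m handwheel '[{"tx":0,"ty":0,"tz":0,"rx":0,"ry":0,"rz":0,"fingers":-1},{"tx":0,"ty":0,"tz":0,"rx":0,"ry":0,"rz":0,"fingers":-1},{"tx":0,"ty":0,"tz":0,"rx":0,"ry":0,"rz":0,"fingers":-1},{"tx":0,"ty":0,"tz":0,"rx":0,"ry":0,"rz":0,"fingers":-1},{"tx":0,"ty":0,"tz":0,"rx":0,"ry":0,"rz":0,"fingers":-1}]' 40 | grep -E "pos|force|width"
python3 -m handwheel '[{"tx":0,"ty":0,"tz":0.04,"rx":0,"ry":0,"rz":0,"fingers":-1},{"tx":0,"ty":0,"tz":0.2,"rx":0,"ry":0,"rz":0,"fingers":-1},{"tx":0,"ty":0,"tz":0.4,"rx":0,"ry":0,"rz":0,"fingers":-1},{"tx":0,"ty":0,"tz":0.6,"rx":0,"ry":0,"rz":0,"fingers":-1},{"tx":0,"ty":0,"tz":0.8,"rx":0,"ry":0,"rz":0,"fingers":-1}]' 40 | grep -E "pos|force|width|rot"
python3 -m handwheel '[{"tx":0,"ty":0,"tz":0.4,"rx":0,"ry":0,"rz":0,"fingers":-1},{"tx":0,"ty":0,"tz":0.4,"rx":0,"ry":0,"rz":0,"fingers":-1},{"tx":0,"ty":0,"tz":0.4,"rx":0,"ry":0,"rz":0,"fingers":-1}]' 40 | grep -E "pos|force|width|rot"
```

```text
tool_pos: [0.4985, -0.3468, 0.0229]
force: [-0.8, 2.8, 6.2]
gripper_width: 0.0348
finger_force: 39.7
tool_pos: [0.4974, -0.3466, 0.2234]
ee_rot: [-3.141, -0.002, -3.004]
force: [0.5, -0.4, -2.0]
gripper_width: 0.0346
finger_force: 40.3
tool_pos: [0.499, -0.3479, 0.3266]
ee_rot: [-3.135, 0.003, -3.004]
force: [-0.1, -0.6, -2.8]
gripper_width: 0.0349
finger_force: 40.5
```

```bash
python3 - <<'E'
from h import *
from station import env
go(env.observe(),[.539,-.011,.26],Rt(.130-np.pi/2))
E
```

```text
t [ 0.16    1.3478 -0.2662] r [ 0.005  -0.0011 -1.0046]
```

```bash
python3 -m handwheel '[{"tx":0.03,"ty":0.14,"tz":0,"rx":0,"ry":0,"rz":-0.1,"fingers":-1},{"tx":0.06,"ty":0.28,"tz":0,"rx":0,"ry":0,"rz":-0.21,"fingers":-1},{"tx":0.09,"ty":0.42,"tz":0,"rx":0,"ry":0,"rz":-0.32,"fingers":-1},{"tx":0.12,"ty":0.56,"tz":0,"rx":0,"ry":0,"rz":-0.43,"fingers":-1},{"tx":0.15,"ty":0.7,"tz":0,"rx":0,"ry":0,"rz":-0.5,"fingers":-1}]' 40 | grep -E "pos|force|width|rot"
python3 -m handwheel '[{"tx":0,"ty":0.15,"tz":0,"rx":0,"ry":0,"rz":-0.11,"fingers":-1},{"tx":0,"ty":0.3,"tz":0,"rx":0,"ry":0,"rz":-0.22,"fingers":-1},{"tx":0,"ty":0.45,"tz":0,"rx":0,"ry":0,"rz":-0.33,"fingers":-1},{"tx":0.01,"ty":0.6,"tz":0,"rx":0,"ry":0,"rz":-0.44,"fingers":-1},{"tx":0.01,"ty":0.648,"tz":0,"rx":0,"ry":0,"rz":-0.505,"fingers":-1}]' 40 | grep -E "pos|force|width|rot"
python3 -m handwheel '[{"tx":0,"ty":0,"tz":-0.1,"rx":0,"ry":0,"rz":0,"fingers":-1},{"tx":0,"ty":0,"tz":-0.26,"rx":0,"ry":0,"rz":0,"fingers":-1},{"tx":0,"ty":0,"tz":-0.26,"rx":0,"ry":0,"rz":0,"fingers":-1},{"tx":0,"ty":0,"tz":-0.26,"rx":0,"ry":0,"rz":0,"fingers":-1}]' 40 | grep -E "pos|force|width|rot"
python3 - <<'E'
from h import *
from station import env
s=env.observe();print(s["clock"],s["moment"])
go(s,[.539,-.011,.20],Rt(.130-np.pi/2));c=wcap(env,"w9")
E
```

```text
tool_pos: [0.5345, -0.1702, 0.3189]
ee_rot: [-3.14, -0.006, 2.489]
force: [0.1, 0.1, -2.0]
gripper_width: 0.0344
finger_force: 40.5
tool_pos: [0.5367, -0.0075, 0.3191]
ee_rot: [-3.137, -0.003, 1.698]
force: [0.2, -0.0, -1.4]
gripper_width: 0.035
finger_force: 40.5
tool_pos: [0.5378, -0.0098, 0.257]
ee_rot: [-3.141, -0.002, 1.7]
force: [0.4, -0.4, -2.2]
gripper_width: 0.0349
finger_force: 40.5
25.85 [0.03105542 0.0435757  0.03436361]
t [ 0.0046 -0.0048 -0.2279] r [-0.0012 -0.0008  0.0004]
```

```bash
python3 -m handwheel '[{"tx":0.005,"ty":-0.005,"tz":-0.12,"rx":0,"ry":0,"rz":0,"fingers":-1},{"tx":0.005,"ty":-0.005,"tz":-0.22,"rx":0,"ry":0,"rz":0,"fingers":-1},{"tx":0.005,"ty":-0.005,"tz":-0.28,"rx":0,"ry":0,"rz":0,"fingers":-1},{"tx":0.005,"ty":-0.005,"tz":-0.28,"rx":0,"ry":0,"rz":0,"fingers":-1},{"tx":0.005,"ty":-0.005,"tz":-0.28,"rx":0,"ry":0,"rz":0,"fingers":-1}]' | grep -E "pos|force:|rot"
python3 -m handwheel '[{"tx":0,"ty":0,"tz":-0.008,"rx":0,"ry":0,"rz":0,"fingers":-1},{"tx":0,"ty":0,"tz":-0.016,"rx":0,"ry":0,"rz":0,"fingers":-1},{"tx":0,"ty":0,"tz":-0.016,"rx":0,"ry":0,"rz":0,"fingers":-1}]' | grep -E "pos|force:"
python3 -m handwheel '[{"tx":0,"ty":0,"tz":-0.006,"rx":0,"ry":0,"rz":0,"fingers":-1},{"tx":0,"ty":0,"tz":-0.012,"rx":0,"ry":0,"rz":0,"fingers":-1},{"tx":0,"ty":0,"tz":-0.012,"rx":0,"ry":0,"rz":0,"fingers":-1}]' | grep -E "pos|force:"
```

```text
tool_pos: [0.5401, -0.0111, 0.1884]
ee_rot: [3.14, -0.001, 1.7]
force: [0.1, 0.5, -1.4]
finger_force: 40.7
tool_pos: [0.5391, -0.0109, 0.1828]
force: [0.1, 0.6, -1.6]
finger_force: 40.7
tool_pos: [0.539, -0.0109, 0.1796]
force: [0.5, 0.3, -2.0]
finger_force: 40.7
```

```bash
python3 -m handwheel '[{"tx":0,"ty":0,"tz":-0.006,"rx":0,"ry":0,"rz":0,"fingers":-1},{"tx":0,"ty":0,"tz":-0.01,"rx":0,"ry":0,"rz":0,"fingers":-1},{"tx":0,"ty":0,"tz":-0.01,"rx":0,"ry":0,"rz":0,"fingers":-1}]' | grep -E "pos|force:"
python3 -m handwheel '[{"tx":0,"ty":0,"tz":-0.006,"rx":0,"ry":0,"rz":0,"fingers":-1},{"tx":0,"ty":0,"tz":-0.01,"rx":0,"ry":0,"rz":0,"fingers":-1},{"tx":0,"ty":0,"tz":-0.01,"rx":0,"ry":0,"rz":0,"fingers":-1}]' | grep -E "pos|force:"
python3 - <<'E'
from station import env
s=env.observe();print(s["force"],s["moment"])
E
```

```text
tool_pos: [0.5391, -0.0109, 0.1772]
force: [0.6, -0.0, -1.8]
finger_force: 40.7
tool_pos: [0.5391, -0.0109, 0.1746]
force: [-0.2, 0.9, -1.8]
finger_force: 40.7
[-0.17374589  0.92816493 -1.8023377 ] [-0.00015042  0.02062162 -0.02439023]
```

```bash
python3 -m handwheel '[{"tx":0,"ty":0,"tz":-0.005,"rx":0,"ry":0,"rz":0,"fingers":-1},{"tx":0,"ty":0,"tz":-0.008,"rx":0,"ry":0,"rz":0,"fingers":-1},{"tx":0,"ty":0,"tz":-0.008,"rx":0,"ry":0,"rz":0,"fingers":-1}]' | grep -E "pos|force:"
python3 -m handwheel '[{"tx":0,"ty":0,"tz":-0.005,"rx":0,"ry":0,"rz":0,"fingers":-1},{"tx":0,"ty":0,"tz":-0.008,"rx":0,"ry":0,"rz":0,"fingers":-1},{"tx":0,"ty":0,"tz":-0.008,"rx":0,"ry":0,"rz":0,"fingers":-1}]' | grep -E "pos|force:"
python3 - <<'E'
from station import env
s=env.observe();print(s["force"],s["moment"])
E
```

```text
tool_pos: [0.5391, -0.0109, 0.1728]
force: [-0.9, -0.5, -1.2]
finger_force: 40.7
tool_pos: [0.5393, -0.0109, 0.1709]
force: [0.3, 0.7, -0.5]
finger_force: 40.7
[ 0.26832155  0.69192152 -0.5118786 ] [ 0.05842475 -0.11456743  0.00745779]
```

```bash
python3 -m handwheel '[{"tx":0,"ty":0,"tz":-0.005,"rx":0,"ry":0,"rz":0,"fingers":-1},{"tx":0,"ty":0,"tz":-0.008,"rx":0,"ry":0,"rz":0,"fingers":-1},{"tx":0,"ty":0,"tz":-0.008,"rx":0,"ry":0,"rz":0,"fingers":-1}]' | grep -E "pos|force:"
python3 - <<'E'
from station import env
s=env.observe();print(s["force"],s["moment"])
E
```

```text
tool_pos: [0.5397, -0.0109, 0.1693]
force: [2.1, 0.3, 0.4]
finger_force: 41.0
[2.06395615 0.34742676 0.35783691] [ 0.04375777 -0.23805147  0.02478589]
```

```bash
python3 -m handwheel '[{"tx":0.006,"ty":0,"tz":0,"rx":0,"ry":0,"rz":0,"fingers":-1},{"tx":0.006,"ty":0,"tz":0,"rx":0,"ry":0,"rz":0,"fingers":-1},{"tx":0.006,"ty":0,"tz":0,"rx":0,"ry":0,"rz":0,"fingers":-1}]' | grep -E "pos|force:"
python3 - <<'E'
from station import env
s=env.observe();print(s["force"],s["moment"])
E
python3 -m handwheel '[{"tx":0,"ty":0,"tz":-0.004,"rx":0,"ry":0,"rz":0,"fingers":-1},{"tx":0,"ty":0,"tz":-0.008,"rx":0,"ry":0,"rz":0,"fingers":-1},{"tx":0,"ty":0,"tz":-0.008,"rx":0,"ry":0,"rz":0,"fingers":-1}]' | grep -E "pos|force:"
python3 - <<'E'
from station import env
s=env.observe();print(s["force"],s["moment"])
E
```

```text
tool_pos: [0.5403, -0.0109, 0.1687]
force: [-2.2, -0.3, 1.0]
finger_force: 41.0
[-2.2329733  -0.29268684  0.96569288] [ 0.01729355  0.27034458 -0.03687231]
tool_pos: [0.5405, -0.0109, 0.167]
force: [-4.9, 0.8, 5.4]
finger_force: 41.4
[-4.91366883  0.77255962  5.44332255] [ 0.0205425   0.75607677 -0.02809444]
```

```bash
python3 -m handwheel '[{"tx":-0.004,"ty":0,"tz":0.003,"rx":0,"ry":0,"rz":0,"fingers":-1},{"tx":-0.004,"ty":0,"tz":0.003,"rx":0,"ry":0,"rz":0,"fingers":-1},{"tx":-0.004,"ty":0,"tz":0.003,"rx":0,"ry":0,"rz":0,"fingers":-1}]' | grep -E "pos|force:"
python3 - <<'E'
from station import env
s=env.observe();print(s["force"],s["moment"])
E
```

```text
tool_pos: [0.5403, -0.011, 0.1679]
force: [1.3, 1.0, 2.0]
finger_force: 41.3
[1.34076018 0.99478136 1.9682821 ] [ 0.05456827 -0.11325437  0.00996745]
```

```bash
python3 -m handwheel '[{"tx":0,"ty":0,"tz":0,"rx":0,"ry":0,"rz":0,"fingers":0.0},{"tx":0,"ty":0,"tz":0,"rx":0,"ry":0,"rz":0,"fingers":0.15},{"tx":0,"ty":0,"tz":0,"rx":0,"ry":0,"rz":0,"fingers":0.3},{"tx":0,"ty":0,"tz":0,"rx":0,"ry":0,"rz":0,"fingers":0.3},{"tx":0,"ty":0,"tz":0,"rx":0,"ry":0,"rz":0,"fingers":0.3}]' | grep -E "pos|force:|width"
python3 -m handwheel '[{"tx":0,"ty":0,"tz":0.04,"rx":0,"ry":0,"rz":0,"fingers":0.3},{"tx":0,"ty":0,"tz":0.12,"rx":0,"ry":0,"rz":0,"fingers":0.3},{"tx":0,"ty":0,"tz":0.3,"rx":0,"ry":0,"rz":0,"fingers":0.3},{"tx":0,"ty":0,"tz":0.5,"rx":0,"ry":0,"rz":0,"fingers":0.3},{"tx":0,"ty":0,"tz":0.5,"rx":0,"ry":0,"rz":0,"fingers":0.3}]' | grep -E "clock|pos|force:|width"
python3 - <<'E'
from h import *
from station import env
c=wcap(env,"w10");i=cv2.cvtColor(cv2.imread("pics/w10_raw.png"),cv2.COLOR_BGR2HSV)
k,l,st,ce=cv2.connectedComponentsWithStats(cv2.inRange(i,np.array((50,150,60)),np.array((80,255,255))))
for j in range(1,k):
    if st[j,4]>40:print("green",st[j],ce[j].round(1))
k,l,st,ce=cv2.connectedComponentsWithStats(((i[...,1]<40)&(i[...,2]>215)).astype(np.uint8))
for j in range(1,k):
    if st[j,4]>60:print("white",st[j],ce[j].round(1))
Rz=R.from_euler("z",.13).as_matrix();m=np.array([.5395,-.011,.188])
for d in(-.09,-.066,0,.066,.09):print(d,proj(c,m+Rz@[0,d,0],True).round(1))
E
```

```text
tool_pos: [0.5397, -0.011, 0.1676]
force: [0.3, -0.8, 0.1]
gripper_width: 0.0557
finger_force: 0.0
clock: 31.52
tool_pos: [0.5423, -0.0113, 0.299]
force: [-0.2, -0.8, -0.6]
gripper_width: 0.0554
finger_force: 0.0
green [252 113  36   6 157] [269.6 115.5]
green [342 113  36   5 151] [358.6 115.3]
green [294 116  45   7 227] [315.9 119.4]
green [296 262  15  10  70] [302.2 268.2]
green [320 263  16   9  67] [328.1 268.3]
white [ 563    0   77  163 5710] [604.9  78.1]
white [304  88  26  28 688] [316.3 101.2]
white [350  89  22  24 479] [360.4 100.7]
white [259  90  21  23 465] [269.  100.9]
white [263 119  14   8 106] [269.5 122.5]
white [353 119  14   8 101] [359.9 122.4]
white [ 299  123   36  144 3136] [315.6 189.3]
white [454 140  32  38 421] [464.8 151.7]
white [264 155  16  54 698] [271.4 180.9]
white [352 154  18  55 710] [358.5 180. ]
white [  511   210   129   190 14012] [580.5 304.3]
white [266 245  19  16 282] [275.1 252. ]
white [347 244  19  17 279] [355.6 251.9]
white [305 273  22  18 344] [315.3 281.1]
white [421 336  14  13 122] [427.2 341.5]
-0.09 [[316.5 283.8]]
-0.066 [[316.4 262.2]]
0 [[316.2 193.9]]
0.066 [[316.  115.6]]
0.09 [[316.   86.3]]
```

```bash
python3 -m handwheel '[{"tx":0,"ty":0,"tz":0,"rx":0,"ry":0,"rz":0,"fingers":0.3},{"tx":0,"ty":0,"tz":0,"rx":0,"ry":0,"rz":0,"fingers":0.3},{"tx":0,"ty":0,"tz":0,"rx":0,"ry":0,"rz":0,"fingers":0.3}]' | grep clock; python3 -c "
from station import env
print(env.sign_off())"
```

```text
clock: 31.95
the job is handed in; nothing more can be done
None
```

The second layer is on the jack: both sticks lie across the condensers over the blue bands, notches up, and the loose condenser rests in both notches, all released. I handed the job in at about 32 s; sign-off returned no verdict.

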